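# Feed one post collar and seat it in the V-stop

### The job

Dispense one post collar from the feeder: press the plunger on top fully down once and let it come back up, so that a single collar is pushed out at the front. Then, with the fingertips, slide that collar aside over the plate, without picking it up or tipping it, into the notch of the V-shaped stop beside the outlet until it sits against both faces. Leave the other collars in the magazine and do not shift the things standing on the plate.

Things in the scene. Friction and masses are not known exactly. Their poses are not given: they have to be found in the camera images.
- feeder: collar feeder, fixed: grey plate 8 mm thick, x -100 to +125, y -142 to +142 mm. Origin: plate underside below the magazine's axis; x points from the outlet back to the plunger, z up. Magazine: 38 x 38 mm shaft, 52 mm above the plate, outlet facing -x. Behind it to x = 110 mm the plunger's frame, 38 mm wide, 122 mm high. Foot flanges 61 mm wide
- magazine_axis (a point): point on the plate's top, on the magazine's axis, where the lowest collar stands
- plunger_top (a point): centre of the flat top of the feeder's round black plunger head (32 mm across), 170 mm above the worktop at rest, 84 mm behind the magazine's axis; it moves down as the plunger is pressed
- plunger (a joint): plunger travel: 0 up (a spring returns it), 0.030 m fully down. 4 N to start, some 8 to 12 N at the bottom. A bell crank drives a tongue forward 1.67 times as far, pushing out the lowest collar; fully down, its centre is about 49 mm ahead (feeder -x) of the magazine's axis, on the plate. When let up, the next collar drops down inside
- collar_1: lowest collar in the magazine at the start, the one that will come out; black ring, 28 mm across, 12 mm tall, 13 mm bore, 40 g. Origin: centre of its underside; z up along its axis
- collar_2: second collar from below in the magazine; black ring, 28 mm across, 12 mm tall, 13 mm bore, 40 g. Origin: centre of its underside; z up along its axis
- collar_3: third collar from below in the magazine; black ring, 28 mm across, 12 mm tall, 13 mm bore, 40 g. Origin: centre of its underside; z up along its axis
- collar_4: top collar in the magazine; black ring, 28 mm across, 12 mm tall, 13 mm bore, 40 g. Origin: centre of its underside; z up along its axis
- v_stop: plain steel V-notched stop block fixed on the feeder's plate left or right of the outlet, 10 mm tall, 59 mm wide; its right-angled notch opens to its -x side, towards the plate's front edge. Origin: underside; the notch's apex is at x = -10 mm, the notch's mouth at x = -28 mm, 37 mm wide (the seated collar stands out in front); the block reaches back to x = +14 mm
- v_seat (a point): point on the plate where the centre of a collar lies when it touches both faces of the notch (30 mm in front of the stop's origin)
- screw_block: loose black drilled block with spare screws, 50 x 26 mm, 34 mm tall, standing on the plate on the other side of the outlet. Origin: centre of its underside; long along its x
- spare_post: loose steel post standing on the plate's rear part, 13 mm thick, 51 mm tall. Origin: centre of its underside
- lens_tube: loose black tube standing on the plate's rear part, 32 mm across, 52 mm tall. Origin: centre of its underside

How it is judged:
By the outcome, as a careful person would: the job done as asked, in the order asked, and still so for the second after the job is handed in, with the robot touching nothing.
It also fails if it takes over 64 s, if anything falls off the work surface, if the arm or the gripper's body presses on something with over 40 N, if the wrist force passes 120 N, or if a joint passes its speed limit or range.

### The arm

A 6-joint arm with a two-finger parallel gripper is mounted at the origin on a cart in front of the work surface, level with it; the furniture and walls round the work are solid. World frame = base frame: x ahead of the robot, y to its left, z up, the work surface at z = 0. Lengths are in m, angles in degrees, forces in N, time in s.
With the tool pointing down it reaches from about 0.4 to 0.825 m from the base axis. Payload 7 kg.
Tool frame: the origin (TCP) lies at the very end of the fingers, on their centre line; the grasp point (between the pads) lies 19 mm behind it; x points along the fingers, y is the direction in which the jaws open and shut, and the axes are right-handed (so a half turn about x gives the same grasp; the last joint's range is limited). The gripper opens to 88 mm and grips with 3 to 60 N. Pads are 19 mm wide; open, the fingers measure 130 mm over their backs; the gripper's body (78 mm by 193 mm) begins 47 mm behind the grasp point.
Start: joints at [89.674, 20.546, 0.682, 0, -70.136, -16.507], TCP at [0.195, 0.646, 0.227] pointing down, gripper open.
Joint ranges: [-176.03, 176.03], [-82.01, 121.73], [-58.28, 71.71], [-173.87, 95.51], [-174.79, -0.11], [-173.66, 173.66]. Speed limits (degrees/s): [136.94, 136.94, 172.46, 180, 180, 180].

### API

Orientations are given as [roll, pitch, yaw] about the fixed x, y, z axes, in that order (R = Rz(yaw) Ry(pitch) Rx(roll)).
In Python, from plant import monitor, eyes, ticket gives the robot as it stands. The module is installed in compiled form; this text tells all that it offers.
- The arm moves only by the shell command python3 -m crank 'ROWS'. ROWS is JSON, a list of rows, each an object with "linear": the shift along the world's x, y, z in units of 60 mm (1.0 is 60 mm), a list of three; "rot": the turn, a rotation vector about the world's x, y, z in units of 5 degrees (1.0 is 5 degrees), a list of three; "hand": the opening, from 0 (shut) to 1 (fully open). In form: [{"linear": [tx, ty, tz], "rot": [ax, ay, az], "hand": hand}, ...]. A call has 1 to 20 rows; each row shifts and turns the pose as measured when the row begins; what a row does not reach is not made up. A row lasts 1/8 s, in which the tool goes at most 62.5 mm and 10.7 degrees, less where a joint would pass 70% of its speed; a pose out of reach is approached as far as the arm can. A call is refused whole if a number of a shift passes 1 or a number of a turn 1, either way. A call with a gripper value outside its range is refused whole. The fingers move at their own pace and stop on an object; the grip force is fixed at half the most. Time passes only in rows, so rows that do not move let the fingers close. It gives the time, the measured TCP pose, the force and the opening at its end, in the units of the state.
- monitor.get_obs(): the state, without advancing time (a new reading comes with each control period).
- eyes.snapshot(name): name is "side" or "top" or "wrist"; returns a dict with "image" (400x640x3 uint8, red, green, blue), "depth" (400x640 float32, m along the optical axis (not along the pixel's ray), 0 where there is no reading), "K" (3x3 intrinsics, pixels), "camera_from_world" (4x4, takes a point from world to camera coordinates); the wrist camera has in their place "hand_eye" (4x4, takes a point from camera to tool coordinates, whose origin is the TCP and whose axes are the tool frame's). Camera axes: x right, y up, looking along -z (the intrinsics and any distortion apply to the point x, -y, -z); pixel columns grow to the right and rows downward; lengths in m; the calibration is good to about 2 mm. A picture is of the moment at which its call begins: read the wrist's pose just before it.
- ticket.close_job(): hands the job in, once; it reports no verdict.
The state is a dict: "clock": time; "joint_pos": joint angles; "qvel": joint speeds; "tau": joint torques, N m; "tool_pos": TCP position; "orientation": TCP orientation; "force": force on the tool from outside, world axes, zero at the start; "moment": the same for the moment, N m; "opening": finger opening in m.
Only numpy, scipy, OpenCV 4.12 (cv2) and the standard library are available. Lean on these libraries where they do the work, as an engineer would, in place of code of your own. Each camera call takes 0.05 s, during which the arm holds its last target.

## Working session

There is one attempt and no reset: what is moved stays moved. The work goes in short steps, Python scripts to look and compute and a shell command to move; the robot and the scene stay as the last step left them, time stands still between calls to the robot, and variables do not carry over. Pictures are saved under pics/ and viewed, and the job is handed in when it is done.

```bash
mkdir -p pics; python3 - <<'E'
from plant import monitor, eyes
import cv2,numpy as np
print(monitor.get_obs())
for n in ["side","top","wrist"]:
    s=eyes.snapshot(n); cv2.imwrite(f"pics/{n}0.png",s["image"][:,:,::-1])
    np.savez(f"pics/{n}0.npz",**s)
    print(n,s["K"],s.get("camera_from_world",s.get("hand_eye")),[k for k in s])
E
```

```text
{'clock': 0.0, 'joint_pos': array([ 8.96739303e+01,  2.05914117e+01,  6.32863116e-01, -1.97951305e-02,
       -7.01350967e+01, -1.65075185e+01]), 'qvel': array([-0.01912798, -0.01875221, -0.03468804,  0.01737836,  0.08185252,
       -0.10297101]), 'tau': array([ 6.80249996e-04, -5.82713342e+01,  2.93061697e+01,  6.99723691e+00,
        7.02699821e-03, -1.52410912e-04]), 'tool_pos': array([0.19535438, 0.64559783, 0.22561705]), 'orientation': array([  95.26998502,   89.90452312, -101.57034485]), 'force': array([ 0.27784693, -0.60814059,  0.58505275]), 'moment': array([-0.02015669,  0.03086644, -0.02131467]), 'opening': 0.08766442891966526}
side [[476.17625968   0.         319.42711999]
 [  0.         476.17625968 198.64066473]
 [  0.           0.           1.        ]] [[-0.9051545  -0.42461791 -0.01987367  0.59625467]
 [ 0.17128684 -0.40712155  0.89716936 -0.16337062]
 [-0.38904518  0.80867279  0.44123936 -0.781797  ]
 [ 0.          0.          0.          1.        ]] ['image', 'depth', 'K', 'camera_from_world']
top [[429.07857466   0.         318.04728641]
 [  0.         429.07857466 202.82520554]
 [  0.           0.           1.        ]] [[ 0.02579448 -0.99950021  0.01827471  0.12258331]
 [ 0.98449728  0.02857144  0.17305716 -0.58912304]
 [-0.1734928   0.01352749  0.98474223 -0.88701441]
 [ 0.          0.          0.          1.        ]] ['image', 'depth', 'K', 'camera_from_world']
wrist [[332.54024263   0.         321.24461371]
 [  0.         332.54024263 201.04027645]
 [  0.           0.           1.        ]] [[-1.93493110e-04  2.44499495e-01 -9.69649400e-01 -1.57354793e-01]
 [ 9.99999861e-01 -4.27391213e-04 -3.07317283e-04 -8.96022693e-05]
 [-4.89558554e-04 -9.69649325e-01 -2.44499379e-01 -6.54808029e-02]
 [ 0.00000000e+00  0.00000000e+00  0.00000000e+00  1.00000000e+00]] ['image', 'depth', 'K', 'hand_eye']
```

View pics/side0.png

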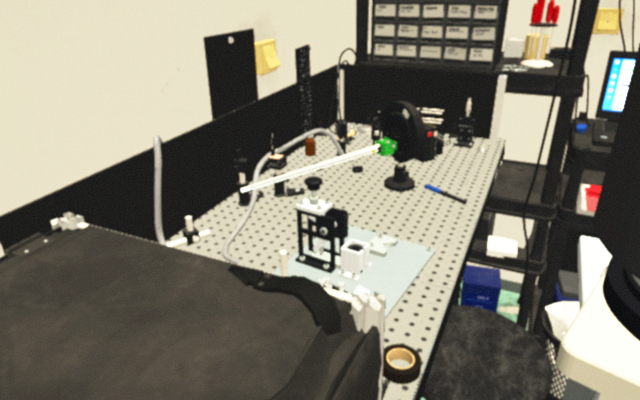

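View pics/top0.png

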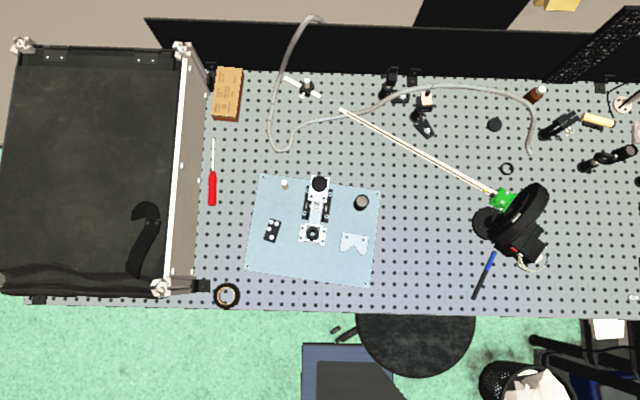

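View pics/wrist0.png

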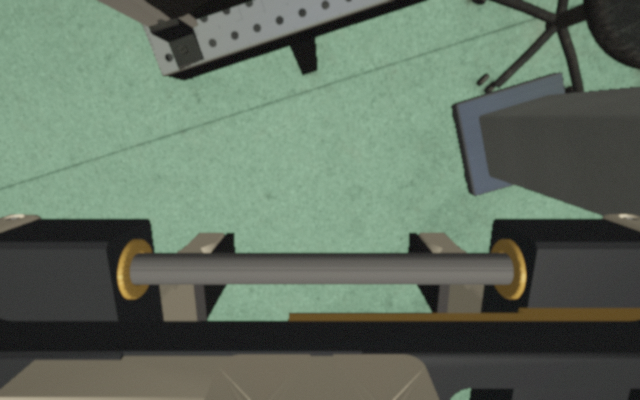

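```bash
cat > h.py <<'E'
import numpy as np,cv2
def load(f): return dict(np.load(f))
def proj(s,p):
    c=s["camera_from_world"]@np.append(p,1); K=s["K"]
    return K[0,2]+K[0,0]*c[0]/-c[2], K[1,2]+K[1,1]*(-c[1])/-c[2]
def unproj(s,u,v,z):
    T=np.linalg.inv(s["camera_from_world"]);K=s["K"]
    d=T[:3,:3]@np.array([(u-K[0,2])/K[0,0],-(v-K[1,2])/K[1,1],-1]);o=T[:3,3]
    return o+d*(z-o[2])/d[2]
def unprojd(s,u,v):
    T=np.linalg.inv(s["camera_from_world"]);K=s["K"];d=s["depth"][int(round(v)),int(round(u))]
    return (T@np.array([(u-K[0,2])/K[0,0]*d,-(v-K[1,2])/K[1,1]*d,-d,1]))[:3]
E
python3 - <<'E'
from h import *
im=cv2.imread("pics/top0.png")[160:300,230:400]
cv2.imwrite("pics/topz.png",cv2.resize(im,None,fx=4.7,fy=4.2857,interpolation=cv2.INTER_CUBIC)[:600])
im=cv2.imread("pics/side0.png")[165:325,250:450]
cv2.imwrite("pics/sidez.png",cv2.resize(im,None,fx=3.75,fy=3.75,interpolation=cv2.INTER_CUBIC))
s=load("pics/top0.npz")
for p in [(.195,.646,.227),(.4,.1,0),(.6,.1,0)]: print(proj(s,p))
for u,v in [(260,175),(382,188),(369,287),(245,267)]: print(unproj(s,u,v,.008))
for u,v in [(319,184),(313,233),(100,150),(185,270),(190,100)]: print(u,v,unprojd(s,u,v))
E
```

```text
(np.float64(-2.1962152711677163), np.float64(414.32342989723935))
(np.float64(332.8511925049449), np.float64(289.2947082723215))
(np.float64(334.5686816348193), np.float64(200.90364345998162))
[0.6541965 0.2735275 0.008    ]
[ 0.63194167 -0.00836433  0.008     ]
[0.407196   0.02049026 0.008     ]
[0.44374678 0.29641379 0.008     ]
319 184 [0.60103095 0.13944444 0.1703226 ]
313 233 [0.52369072 0.14769006 0.00677521]
100 150 [0.6528502  0.55788958 0.17898037]
185 270 [0.43306352 0.41143675 0.06666189]
190 100 [0.78120786 0.41140762 0.12708519]
```

View pics/topz.png

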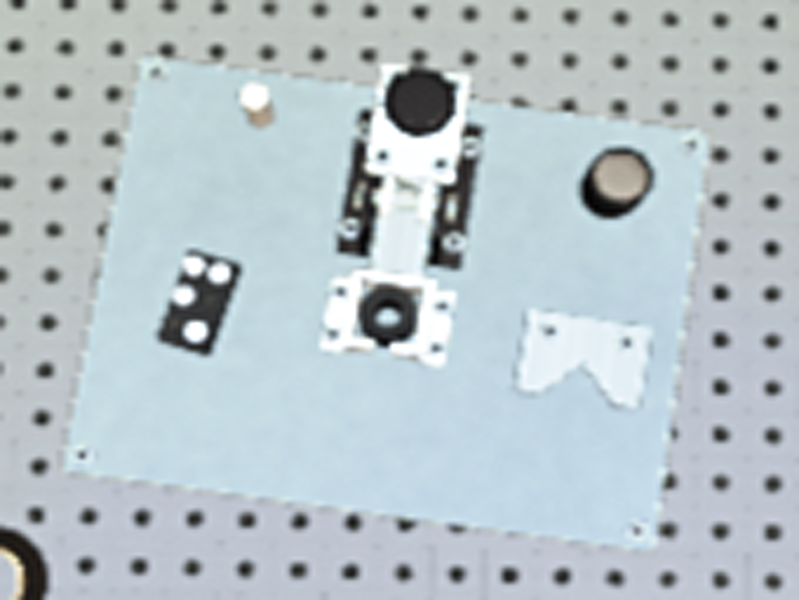

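View pics/sidez.png

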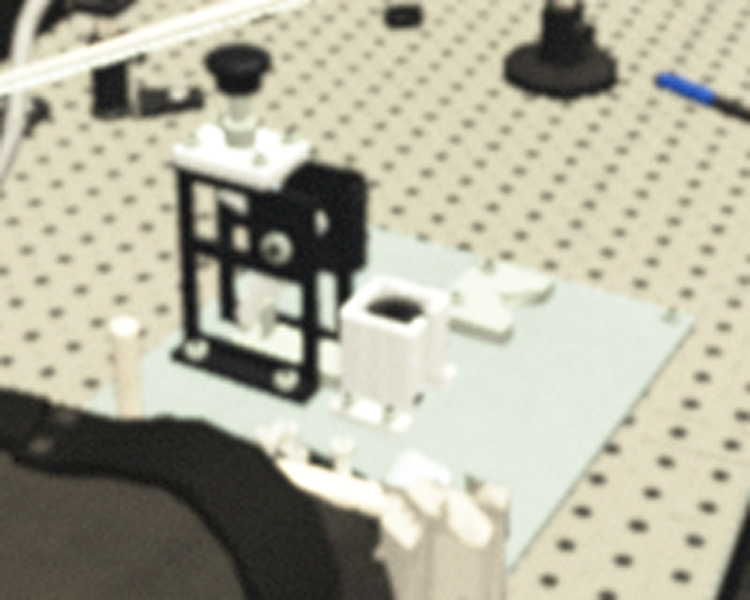

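```bash
python3 - <<'E'
from h import *
s=load("pics/top0.npz")
T=np.linalg.inv(s["camera_from_world"]);K=s["K"];d=s["depth"]
v,u=np.mgrid[:400,:640]
P=np.stack([(u-K[0,2])/K[0,0]*d,-(v-K[1,2])/K[1,1]*d,-d],-1)@T[:3,:3].T+T[:3,3]
m=(d>0)&(P[...,1]>.36)&(u<205); print("box max z",np.percentile(P[m][:,2],[50,90,99,100]), P[m][:,0].min(),P[m][:,0].max())
# plate mask
im=s["image"]; hsv=cv2.cvtColor(im,cv2.COLOR_RGB2HSV)
print(hsv[260,300],hsv[255,345],hsv[300,250],hsv[215,350],im[260,300],im[300,250])
r=im[...,0].astype(int);b=im[...,2].astype(int);g=im[...,1].astype(int)
pm=((g-r>15)&(b>150)).astype(np.uint8); pm[:,:235]=0;pm[:,395:]=0;pm[:165]=0;pm[300:]=0
pm=cv2.morphologyEx(pm,cv2.MORPH_OPEN,np.ones((3,3)))
n,l,st,_=cv2.connectedComponentsWithStats(pm);k=1+np.argmax(st[1:,4]);print(st[k])
c=max(cv2.findContours((l==k).astype(np.uint8),cv2.RETR_EXTERNAL,cv2.CHAIN_APPROX_NONE)[0],key=cv2.contourArea)
h=cv2.convexHull(c)
pts=np.array([unproj(s,x,y,.008)[:2] for x,y in h[:,0].astype(float)],np.float32)
rect=cv2.minAreaRect(pts*1000);print(rect)
cv2.imwrite("pics/pm.png",(l==k).astype(np.uint8)*255)
E
```

```text
box max z [0.1669587  0.17918313 0.19672745 0.20985693] -0.08837083029282816 0.9656670246585075
[100  35 229] [100  39 226] [109  21 209] [ 98  34 223] [198 219 229] [192 198 209]
[ 244  174  137  114 9678]
((532.138671875, 147.49981689453125), (282.3088684082031, 223.06094360351562), 83.08386993408203)
```

View pics/pm.png

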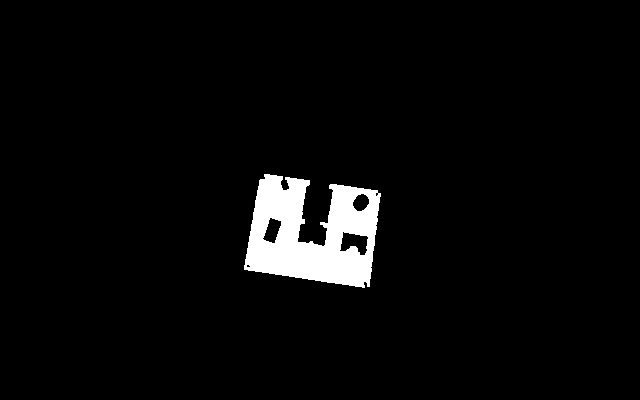

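```bash
cat >> h.py <<'E'
YAW=np.radians(-6.92); O=np.array([.5197,.1490])
R2=np.array([[np.cos(YAW),-np.sin(YAW)],[np.sin(YAW),np.cos(YAW)]])
def w2f(p): return R2.T@(np.asarray(p)[:2]-O)
def f2w(p): return R2@np.asarray(p)+O
E
python3 - <<'E'
from h import *
s=load("pics/top0.npz")
im=s["image"];g=cv2.cvtColor(im,cv2.COLOR_RGB2HSV)[...,1]
m=((g<22)).astype(np.uint8); m[:,:338]=0;m[:,373:]=0;m[:225]=0;m[260:]=0
n,l,st,_=cv2.connectedComponentsWithStats(m);k=1+np.argmax(st[1:,4]);print(st[k])
c=max(cv2.findContours((l==k).astype(np.uint8),cv2.RETR_EXTERNAL,cv2.CHAIN_APPROX_NONE)[0],key=cv2.contourArea)
F=np.array([w2f(unproj(s,x,y,.018)) for x,y in c[:,0].astype(float)])*1000
print(np.round(F,0).astype(int).tolist())
print(F.min(0),F.max(0), cv2.minAreaRect(F.astype(np.float32)))
for n,(u,v) in dict(mag=(312.5,233.5),plung=(319.3,184)).items():
    print(n,w2f(unproj(s,u,v,.17 if n=="plung" else .06)))
# screw block, post, tube tops approx from topz
for n,(u,v,z) in dict(sb=(230+200/4.7,160+300/4.286,.042),post=(230+255/4.7,160+97/4.286,.059),tube=(230+622/4.7,160+175/4.286,.06)).items(): print(n,w2f(unproj(s,u,v,z)))
E
```

```text
[341 232  27  23 351]
[[15, -67], [13, -67], [11, -68], [8, -68], [6, -68], [4, -68], [1, -67], [-1, -67], [-3, -67], [-5, -67], [-7, -68], [-10, -68], [-12, -66], [-14, -66], [-17, -67], [-19, -67], [-21, -67], [-23, -68], [-25, -68], [-25, -70], [-25, -72], [-24, -75], [-24, -77], [-21, -79], [-19, -81], [-19, -83], [-16, -85], [-14, -84], [-11, -86], [-11, -89], [-11, -91], [-8, -93], [-6, -95], [-8, -97], [-10, -97], [-12, -100], [-13, -102], [-15, -105], [-18, -105], [-19, -108], [-21, -110], [-23, -110], [-25, -113], [-25, -115], [-25, -117], [-27, -120], [-24, -119], [-22, -119], [-20, -121], [-17, -121], [-15, -121], [-13, -120], [-11, -120], [-9, -120], [-6, -122], [-4, -121], [-2, -121], [1, -121], [3, -120], [5, -120], [7, -120], [10, -122], [12, -122], [12, -119], [11, -117], [11, -115], [11, -113], [10, -110], [12, -108], [12, -106], [14, -103], [13, -101], [13, -99], [13, -97], [12, -94], [14, -92], [14, -90], [14, -87], [13, -85], [13, -83], [13, -81], [15, -78], [14, -76], [12, -74], [14, -72], [13, -69]]
[ -26.5206211 -121.8365909] [ 15.09537608 -66.17396015] ((-5.8362932205200195, -93.97957611083984), (55.23869323730469, 40.334686279296875), 88.39785766601562)
mag [-0.00262945 -0.00039114]
plung [ 0.08204764 -0.0002514 ]
sb [-0.00607483  0.08685499]
post [0.09825976 0.07694176]
tube [ 0.08355422 -0.09668207]
```

```bash
python3 - <<'E'
from h import *
from plant import monitor
from scipy.spatial.transform import Rotation as Ro
o=monitor.get_obs();R=Ro.from_euler('xyz',o['orientation'],degrees=True).as_matrix();print(R.round(3))
print("jaw yaw",np.degrees(np.arctan2(R[1,1],R[0,1])))
print("plunger w",f2w([.084,0]),"coll",f2w([-.049,0]),"seat",f2w([-.029,-.094]))
s=load("pics/top0.npz")
for v in range(184,240,3): 
    p=unprojd(s,316,v) ; print(v,(w2f(p)*1000).round(),round(p[2]*1000), end=" | ")
E
```

```text
[[-0.    -0.29  -0.957]
 [-0.001 -0.957  0.29 ]
 [-1.     0.001 -0.   ]]
jaw yaw -106.835830792136
plunger w [0.60308809 0.1388794 ] coll [0.47105695 0.15490369] seat [0.47958582 0.05917878]
184 [81.  6.] 171 | 187 [75.  5.] 170 | 190 [70.  4.] 169 | 193 [74.  4.] 120 | 196 [67.  3.] 122 | 199 [61.  2.] 123 | 202 [70.  3.] 39 | 205 [54.  1.] 91 | 208 [60.  1.] 17 | 211 [53. -0.] 22 | 214 [46. -1.] 20 | 217 [40. -2.] 19 | 220 [32. -3.] 23 | 223 [26. -4.] 18 | 226 [16. -5.] 46 | 229 [ 9. -6.] 55 | 232 [ 2. -7.] 57 | 235 [-4. -8.] 57 | 238 [-10.  -9.] 46 |
```

```bash
python3 -m crank '[{"linear":[0,0,0.9],"rot":[0,0,0],"hand":0},{"linear":[0,0,0.9],"rot":[0,0,0],"hand":0},{"linear":[0.4,-0.8,0],"rot":[0,0,0],"hand":0},{"linear":[0.6,-0.85,0],"rot":[0,0,0],"hand":0},{"linear":[0.6,-0.85,0],"rot":[0,0,0],"hand":0}]'; python3 - <<'E'
from plant import monitor
print(monitor.get_obs()['joint_pos'].round(1))
E
```

```text
clock: 0.78
tool_pos: [0.2906, 0.4941, 0.3328]
orientation: [101.9, 89.6, -94.7]
force: [1.1, 2.0, 0.4]
opening: 0.0435
[ 79.1   8.3  -2.1   0.  -80.   -5.7]
```

```bash
python3 -m crank '[{"linear":[0.7,-0.8,0],"rot":[0,0,0],"hand":0},{"linear":[0.7,-0.8,0],"rot":[0,0,0],"hand":0},{"linear":[0.7,-0.8,0],"rot":[0,0,0],"hand":0},{"linear":[0.7,-0.8,0],"rot":[0,0,0],"hand":0},{"linear":[0.7,-0.8,0],"rot":[0,0,0],"hand":0},{"linear":[0.7,-0.8,0],"rot":[0,0,0],"hand":0},{"linear":[0.4,-0.5,0],"rot":[0,0,0],"hand":0},{"linear":[0,0,0],"rot":[0,0,0],"hand":0}]'
```

```text
clock: 1.78
tool_pos: [0.5616, 0.1747, 0.3322]
orientation: [91.9, 89.6, -104.8]
force: [-0.8, 0.1, -0.6]
opening: 0.0006
```

```bash
python3 -m crank '[{"linear":[0.69,-0.6,0],"rot":[0,0,0],"hand":0},{"linear":[0,0,-0.9],"rot":[0,0,0],"hand":0},{"linear":[0,0,-0.8],"rot":[0,0,0],"hand":0},{"linear":[0,0,-0.4],"rot":[0,0,0],"hand":0},{"linear":[0,0,0],"rot":[0,0,0],"hand":0}]';  python3 - <<'E'
from h import *
from plant import monitor, eyes
o=monitor.get_obs();print(o['tool_pos'],o['joint_pos'].round(1))
for n in ["side","wrist","top"]:
    s=eyes.snapshot(n); cv2.imwrite(f"pics/{n}1.png",s["image"][:,:,::-1])
s=dict(image=0)
a=cv2.imread("pics/side1.png")[100:300,200:440];b=cv2.imread("pics/top1.png")[120:300,220:400]
cv2.imwrite("pics/a1.png",np.hstack([cv2.resize(a,(432,360)),cv2.resize(b,(360,360))]))
E
```

```text
clock: 2.4
tool_pos: [0.6027, 0.1396, 0.2029]
orientation: [93.2, 89.7, -103.5]
force: [0.8, -0.1, -0.1]
opening: 0.0003
[0.60267471 0.13959014 0.20289542] [ 31.2  16.3  -8.7   0.3 -65.2  42. ]
```

View pics/a1.png

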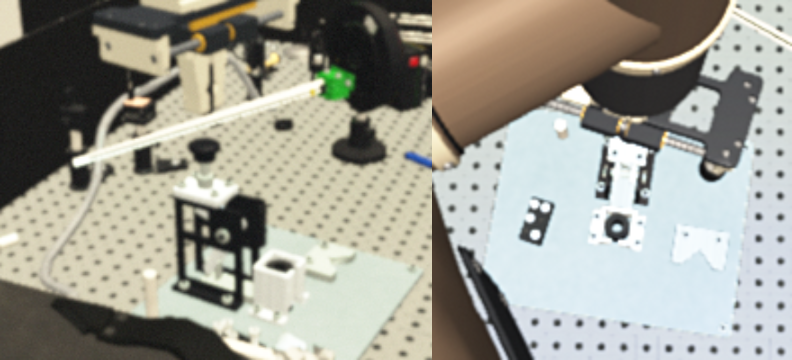

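View pics/wrist1.png

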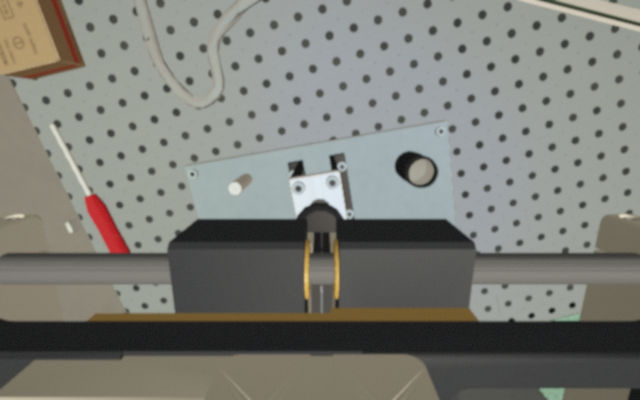

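```bash
python3 -m crank '[{"linear":[0,0,-0.4],"rot":[0,0,0],"hand":0},{"linear":[0,0,-0.2],"rot":[0,0,0],"hand":0},{"linear":[0,0,-0.15],"rot":[0,0,0],"hand":0},{"linear":[0,0,-0.15],"rot":[0,0,0],"hand":0},{"linear":[0,0,-0.1],"rot":[0,0,0],"hand":0}]'
```

```text
clock: 3.18
tool_pos: [0.6076, 0.142, 0.1543]
orientation: [-161.4, 89.2, 2.1]
force: [-4.4, 0.6, 7.2]
opening: 0.0004
```

```bash
python3 -m crank '[{"linear":[-0.05,-0.03,-0.1],"rot":[0,0,0],"hand":0},{"linear":[-0.03,-0.02,-0.1],"rot":[0,0,0],"hand":0},{"linear":[0,0,-0.1],"rot":[0,0,0],"hand":0}]'
```

```text
clock: 3.55
tool_pos: [0.6075, 0.142, 0.1432]
orientation: [-151.5, 88.4, 12.1]
force: [-6.6, -1.5, 8.2]
opening: 0.0008
```

```bash
python3 -m crank '[{"linear":[0,0,-0.1],"rot":[0,0,0],"hand":0},{"linear":[0,0,-0.1],"rot":[0,0,0],"hand":0}]'; python3 - <<'E'
from h import *
from plant import monitor, eyes
for n in ["side","top"]:
    s=eyes.snapshot(n); cv2.imwrite(f"pics/{n}2.png",s["image"][:,:,::-1])
a=cv2.imread("pics/side2.png")[100:300,200:440];b=cv2.imread("pics/top2.png")[120:300,220:400]
cv2.imwrite("pics/a2.png",np.hstack([cv2.resize(a,(432,360)),cv2.resize(b,(360,360))]))
E
```

```text
clock: 3.8
tool_pos: [0.6081, 0.1419, 0.1397]
orientation: [-154.1, 88.1, 9.6]
force: [-26.4, 0.2, 53.5]
opening: 0.0004
```

View pics/a2.png

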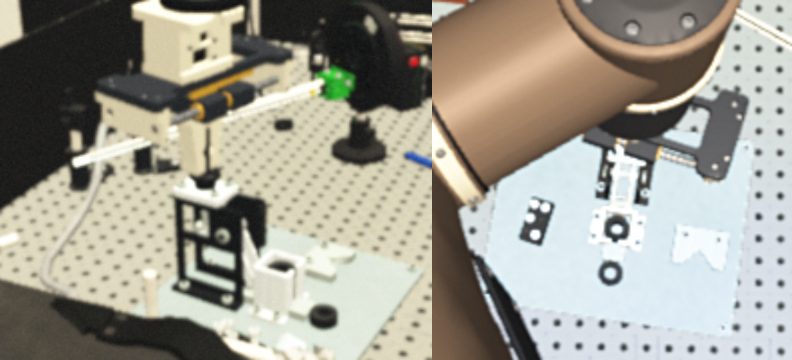

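```bash
python3 -m crank '[{"linear":[0,0,0.2],"rot":[0,0,0],"hand":0},{"linear":[0,0,0.2],"rot":[0,0,0],"hand":0},{"linear":[0,0,0.3],"rot":[0,0,0],"hand":0},{"linear":[0,0,0.5],"rot":[0,0,0],"hand":0.1},{"linear":[0,0,0.7],"rot":[0,0,0],"hand":0.27},{"linear":[0,0,0],"rot":[0,0,0],"hand":0.27}]'; python3 - <<'E'
from h import *
from plant import monitor, eyes
from scipy.spatial.transform import Rotation as Ro
o=monitor.get_obs();R=Ro.from_euler('xyz',o['orientation'],degrees=True).as_matrix();print(R.round(3),"jaw yaw",np.degrees(np.arctan2(R[1,1],R[0,1])),o['joint_pos'].round(1))
for n in ["side","top"]:
    s=eyes.snapshot(n); cv2.imwrite(f"pics/{n}3.png",s["image"][:,:,::-1]);np.savez(f"pics/{n}3.npz",**s)
a=cv2.imread("pics/side3.png")[100:300,200:440];b=cv2.imread("pics/top3.png")[120:300,220:400]
cv2.imwrite("pics/a3.png",np.hstack([cv2.resize(a,(432,360)),cv2.resize(b,(360,360))]))
s=load("pics/top3.npz");g=cv2.cvtColor(s["image"],cv2.COLOR_RGB2GRAY)
m=(g<90).astype(np.uint8);m[:247]=0;m[270:]=0;m[:,:295]=0;m[:,335:]=0
c=max(cv2.findContours(m,cv2.RETR_EXTERNAL,cv2.CHAIN_APPROX_NONE)[0],key=cv2.contourArea)
(u,v),r=cv2.minEnclosingCircle(c);p=unproj(s,u,v,.02);print(u,v,r,p,w2f(p))
E
```

```text
clock: 4.65
tool_pos: [0.6098, 0.1427, 0.2625]
orientation: [-151.4, 87.7, 12.4]
force: [0.6, 0.7, -1.4]
opening: 0.0213
[[ 0.039 -0.278 -0.96 ]
 [ 0.008 -0.96   0.279]
 [-0.999 -0.019 -0.035]] jaw yaw -106.16464675642563 [ 31.5  13.4  -5.    0.8 -69.5  42.1]
308.739990234375 256.1400146484375 5.579279899597168 [0.47085584 0.15571172 0.02      ] [-0.049297    0.00077792]
```

View pics/a3.png

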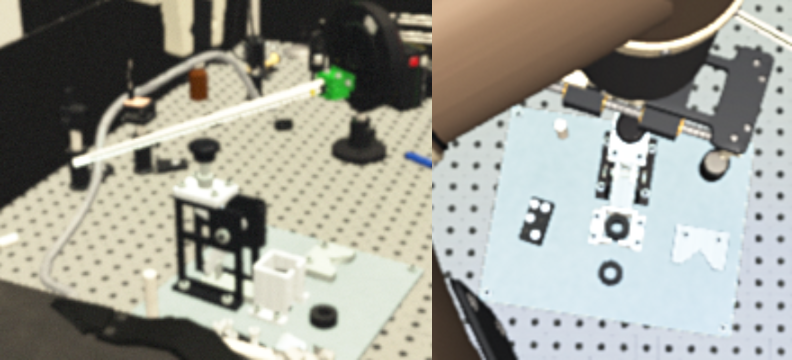

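```bash
python3 -m crank '[{"linear":[-0.28,0.06,0],"rot":[0,0.45,-0.92],"hand":0.27},{"linear":[-0.28,0.06,0],"rot":[0,0,-0.92],"hand":0.27},{"linear":[-0.28,0.06,0],"rot":[0,0,-0.92],"hand":0.27},{"linear":[-0.28,0.06,0],"rot":[0,0,-0.92],"hand":0.27},{"linear":[-0.28,0.06,0],"rot":[0,0,-0.92],"hand":0.27},{"linear":[-0.28,0.06,0],"rot":[0,0,-0.92],"hand":0.27},{"linear":[-0.28,0.06,0],"rot":[0,0,-0.92],"hand":0.27},{"linear":[-0.28,0.06,0],"rot":[0,0,-0.92],"hand":0.27},{"linear":[-0.28,0.06,0],"rot":[0,0,-0.92],"hand":0.27},{"linear":[0,0,-0.8],"rot":[0,0,0],"hand":0.27},{"linear":[0,0,-0.8],"rot":[0,0,0],"hand":0.27},{"linear":[0,0,-0.3],"rot":[0,0,0],"hand":0.27},{"linear":[0,0,0],"rot":[0,0,0],"hand":0.27}]'; cat > st.py <<'E'
from h import *
from plant import monitor
from scipy.spatial.transform import Rotation as Ro
def st():
    o=monitor.get_obs();R=Ro.from_euler('xyz',o['orientation'],degrees=True).as_matrix();t=o['tool_pos']
    y=np.degrees(np.arctan2(R[1,1],R[0,1]))
    print("tcp",t.round(4),"feeder",(w2f(t)*1000).round(1),"down",R[:,0].round(3),"yaw",y.round(1),"theta",(y+90+6.92).round(1),o['joint_pos'].round(1),"F",o['force'].round(1),o['opening'].round(4))
    return o,R
E
python3 - <<'E'
from st import *
from plant import eyes
o,R=st()
s=eyes.snapshot("wrist");cv2.imwrite("pics/wrist4.png",s["image"][:,:,::-1])
E
```

```text
clock: 6.38
tool_pos: [0.4455, 0.1718, 0.1256]
orientation: [50.6, 88.6, 171.4]
force: [0.4, -1.0, 0.2]
opening: 0.0237Traceback (most recent call last):
  File "<stdin>", line 3, in <module>
  File "st.py", line 7, in st
    print("tcp",t.round(4),"feeder",(w2f(t)*1000).round(1),"down",R[:,0].round(3),"yaw",y.round(1),"theta",(y+90+6.92).round(1),o['joint_pos'].round(1),"F",o['force'].round(1),o['opening'].round(4))
                                                                                                                                                                                ^^^^^^^^^^^^^^^^^^
AttributeError: 'float' object has no attribute 'round'
```

```bash
sed -i "s/o\['opening'\].round(4)/round(o['opening'],4)/" st.py
python3 - <<'E'
from st import *
from plant import eyes
o,R=st()
s=eyes.snapshot("wrist");cv2.imwrite("pics/wrist4.png",s["image"][:,:,::-1])
E
```

```text
tcp [0.4455 0.1718 0.1256] feeder [-76.4  13.7] down [-0.025  0.004 -1.   ] yaw -149.2 theta -52.3 [ 43.8   8.1 -30.1  -1.4 -52.6 -12.1] F [ 0.4 -1.   0.2] 0.0237
```

View pics/wrist4.png

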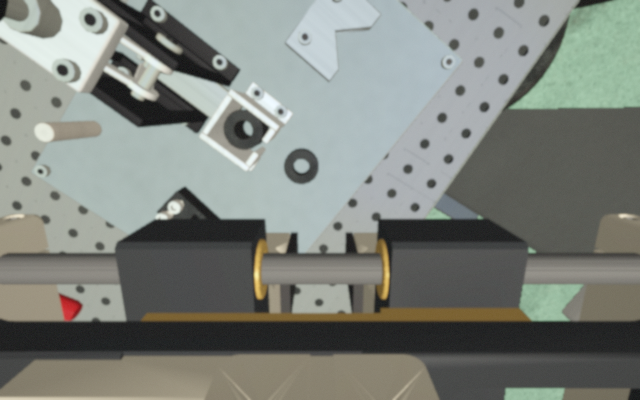

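```bash
python3 -m crank '[{"linear":[0.22,0.05,0],"rot":[0,-0.29,0.4],"hand":0.27},{"linear":[0,0,0],"rot":[0,0,0],"hand":0.27},{"linear":[0,0,-0.7],"rot":[0,0,0],"hand":0.27},{"linear":[0,0,-0.7],"rot":[0,0,0],"hand":0.27},{"linear":[0,0,-0.1],"rot":[0,0,0],"hand":0.27},{"linear":[0,0,0],"rot":[0,0,0],"hand":0.27}]'
python3 - <<'E'
from st import *
from plant import eyes
o,R=st()
s=eyes.snapshot("wrist");cv2.imwrite("pics/wrist5.png",s["image"][:,:,::-1])
E
```

```text
clock: 7.18
tool_pos: [0.4644, 0.1784, 0.0405]
orientation: [-82.4, 89.1, 40.7]
force: [0.6, 0.5, 0.8]
opening: 0.0234
tcp [0.4644 0.1784 0.0405] feeder [-58.5  22.5] down [ 0.013  0.011 -1.   ] yaw -146.9 theta -50.0 [ 43.7  15.5 -35.5   0.1 -38.1 -10.7] F [0.6 0.5 0.8] 0.0234
```

View pics/wrist5.png

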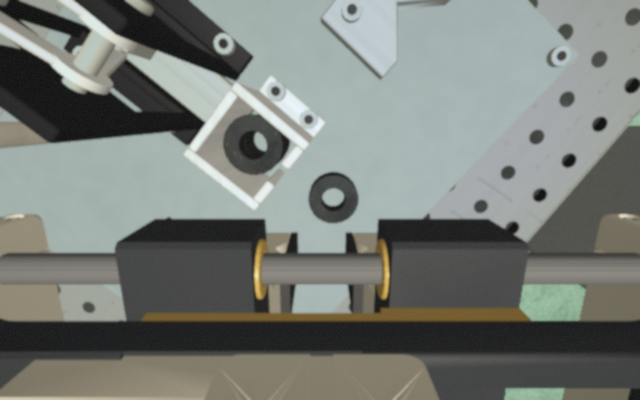

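```bash
python3 -m crank '[{"linear":[-0.1,-0.06,0],"rot":[0,0.1,0],"hand":0.27},{"linear":[0,0,0],"rot":[0,0,0],"hand":0.27},{"linear":[0,0,-0.2],"rot":[0,0,0],"hand":0.27},{"linear":[0,0,-0.15],"rot":[0,0,0],"hand":0.27},{"linear":[0,0,-0.08],"rot":[0,0,0],"hand":0.27},{"linear":[0,0,0],"rot":[0,0,0],"hand":0.27}]'
python3 - <<'E'
from st import *
from plant import eyes
o,R=st()
s=eyes.snapshot("wrist");cv2.imwrite("pics/wrist6.png",s["image"][:,:,::-1])
s=eyes.snapshot("side");cv2.imwrite("pics/side6.png",cv2.resize(s["image"][190:310,280:440,::-1],None,fx=4,fy=4))
E
```

```text
clock: 7.98
tool_pos: [0.4594, 0.1758, 0.0161]
orientation: [-60.0, 89.1, 63.0]
force: [-0.2, -0.2, 0.4]
opening: 0.0237
tcp [0.4594 0.1758 0.0161] feeder [-63.1  19.4] down [ 0.007  0.015 -1.   ] yaw -146.9 theta -50.0 [ 43.6  17.5 -37.1  -0.6 -34.6 -10.1] F [-0.2 -0.2  0.4] 0.0237
```

View pics/wrist6.png

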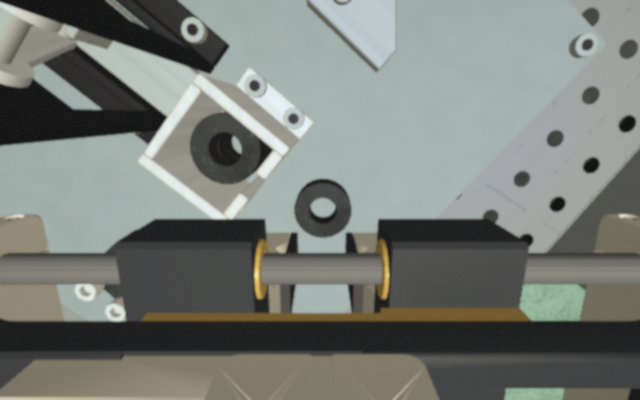

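View pics/side6.png

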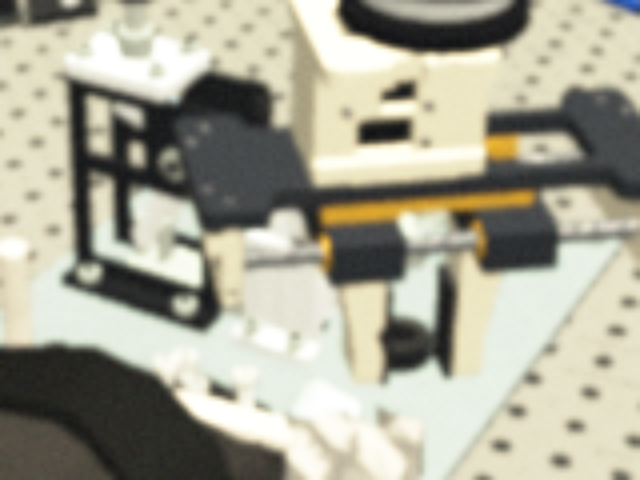

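```bash
python3 -m crank '[{"linear":[0,0,-0.08],"rot":[-0.1,0,0.5],"hand":0.28},{"linear":[0,-0.04,0],"rot":[0,0,0.5],"hand":0.28},{"linear":[0,-0.05,0],"rot":[0,0,0.5],"hand":0.28},{"linear":[0,-0.05,0],"rot":[0,0,0.5],"hand":0.28},{"linear":[0,0,0],"rot":[0,0,0],"hand":0.28}]'
cat >look.py <<'E'
import sys
from st import *
from plant import eyes
o,R=st()
k=sys.argv[1]
s=eyes.snapshot("wrist");cv2.imwrite(f"pics/wrist{k}.png",s["image"][:250,100:540,::-1])
# disc by ray casting at z=.02 : dark blob nearest image centre
H=s["hand_eye"];T=np.eye(4);T[:3,:3]=R;T[:3,3]=o['tool_pos'];W=T@H;K=s["K"]
g=cv2.cvtColor(s["image"],cv2.COLOR_RGB2GRAY);m=(g<75).astype(np.uint8);m[222:]=0
m=cv2.morphologyEx(m,cv2.MORPH_OPEN,np.ones((3,3)))
for c in cv2.findContours(m,cv2.RETR_EXTERNAL,cv2.CHAIN_APPROX_NONE)[0]:
    A=cv2.contourArea(c)
    if A<700 or A>6000: continue
    (u,v),r=cv2.minEnclosingCircle(c)
    if A<.75*np.pi*r*r: continue
    d=W[:3,:3]@np.array([(u-K[0,2])/K[0,0],-(v-K[1,2])/K[1,1],-1]);oo=W[:3,3]
    p=oo+d*(.02-oo[2])/d[2];print("blob",round(u),round(v),round(r,1),(w2f(p)*1000).round(1))
E
python3 look.py 7
```

```text
clock: 8.7
tool_pos: [0.4601, 0.168, 0.0114]
orientation: [-91.5, 89.4, 42.4]
force: [0.5, -0.1, 0.4]
opening: 0.0246
tcp [0.4601 0.168  0.0114] feeder [-61.4  11.7] down [ 0.007  0.007 -1.   ] yaw -136.1 theta -39.2 [ 43.1  17.8 -37.7   0.  -33.9   0.7] F [ 0.5 -0.1  0.4] 0.0246
```

View pics/wrist7.png

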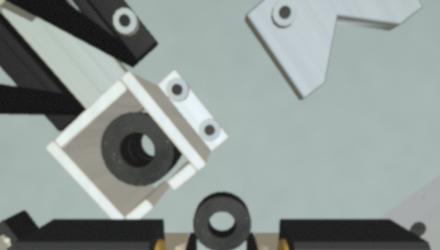

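```bash
python3 -m crank '[{"linear":[-0.01,-0.08,0],"rot":[0,0,0],"hand":0.28},{"linear":[-0.01,-0.08,0],"rot":[0,0,0],"hand":0.28},{"linear":[-0.01,-0.08,0],"rot":[0,0,0],"hand":0.28},{"linear":[-0.01,-0.08,0],"rot":[0,0,0],"hand":0.28},{"linear":[0,0,0],"rot":[0,0,0],"hand":0.28}]'
python3 look.py 8
```

```text
clock: 9.38
tool_pos: [0.4576, 0.1476, 0.0114]
orientation: [-92.1, 89.4, 41.7]
force: [-0.1, 0.1, 1.0]
opening: 0.0249
tcp [0.4576 0.1476 0.0114] feeder [-61.5  -8.8] down [ 0.008  0.007 -1.   ] yaw -136.2 theta -39.3 [ 41.4  17.2 -38.8  -0.  -33.4   2.4] F [-0.1  0.1  1. ] 0.0249
```

View pics/wrist8.png

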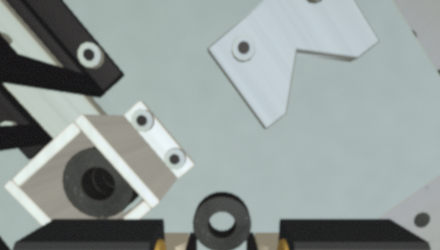

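```bash
python3 -m crank '[{"linear":[-0.012,-0.1,0],"rot":[0,0,0],"hand":0.28},{"linear":[-0.012,-0.1,0],"rot":[0,0,0],"hand":0.28},{"linear":[-0.012,-0.1,0],"rot":[0,0,0],"hand":0.28},{"linear":[-0.012,-0.1,0],"rot":[0,0,0],"hand":0.28},{"linear":[-0.012,-0.1,0],"rot":[0,0,0],"hand":0.28},{"linear":[-0.012,-0.1,0],"rot":[0,0,0],"hand":0.28},{"linear":[-0.012,-0.1,0],"rot":[0,0,0],"hand":0.28},{"linear":[0,0,0],"rot":[0,0,0],"hand":0.28}]'
python3 look.py 9; python3 - <<'E'
from h import *
from plant import eyes
s=eyes.snapshot("side");cv2.imwrite("pics/side9.png",cv2.resize(s["image"][190:310,280:440,::-1],None,fx=4,fy=4))
E
```

```text
clock: 10.42
tool_pos: [0.4521, 0.1027, 0.0114]
orientation: [-92.0, 89.4, 41.8]
force: [-0.4, -0.2, 0.4]
opening: 0.0248
tcp [0.4521 0.1027 0.0114] feeder [-61.5 -54.1] down [ 0.008  0.007 -1.   ] yaw -136.2 theta -39.3 [ 37.2  15.9 -40.9  -0.1 -32.6   6.7] F [-0.4 -0.2  0.4] 0.0248
```

View pics/wrist9.png

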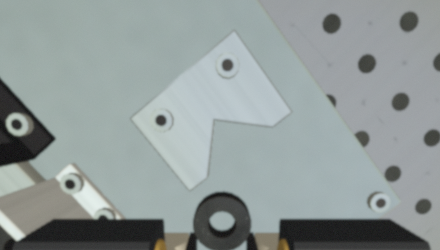

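View pics/side9.png

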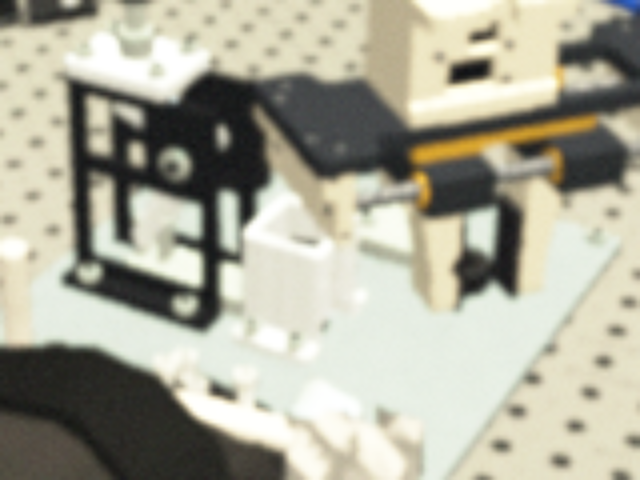

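```bash
python3 - <<'E'
from st import *
from plant import eyes
o,R=st(); s=eyes.snapshot("wrist");cv2.imwrite("pics/wrist10.png",cv2.resize(s["image"][20:230,200:420,::-1],None,fx=2.8,fy=2.8,interpolation=cv2.INTER_CUBIC))
W=np.eye(4);W[:3,:3]=R;W[:3,3]=o['tool_pos'];W=W@s["hand_eye"];K=s["K"]
def cast(u,v,z):
    d=W[:3,:3]@np.array([(u-K[0,2])/K[0,0],-(v-K[1,2])/K[1,1],-1]);oo=W[:3,3];return (w2f(oo+d*(z-oo[2])/d[2])*1000).round(1)
for n,u,v in [("apex",314,120),("inL",307,178),("tipL",291,190),("inR",374,126),("tipR",391,110),("backL",231,119),("backR",335,31)]: print(n,cast(u,v,.018))
print("disc",cast(321.5,219,.02))
E
```

```text
tcp [0.4523 0.103  0.0114] feeder [-61.4 -53.7] down [ 0.008  0.007 -1.   ] yaw -136.2 theta -39.3 [ 37.2  15.9 -40.9  -0.1 -32.6   6.7] F [0.2 0.4 0.3] 0.0243
apex [ -9.6 -92. ]
inL [-27.6 -73. ]
tipL [-27.2 -63.6]
inR [ -28.4 -110.9]
tipR [ -27.6 -120.7]
backL [ 13.9 -63.8]
backR [  12.5 -121.5]
disc [-46.6 -66.1]
```

View pics/wrist10.png

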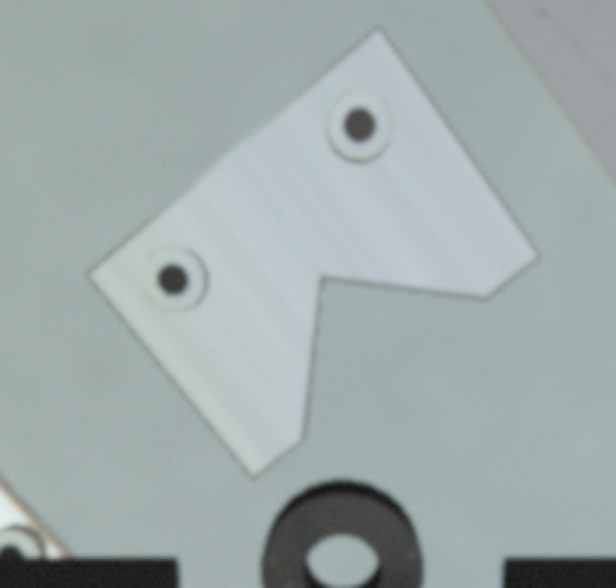

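```bash
python3 -m crank '[{"linear":[-0.012,-0.1,0],"rot":[0,0,0],"hand":0.28},{"linear":[-0.012,-0.1,0],"rot":[0,0,0],"hand":0.28},{"linear":[-0.012,-0.1,0],"rot":[0,0,0],"hand":0.28},{"linear":[-0.012,-0.1,0],"rot":[0,0,0],"hand":0.28},{"linear":[0,0,0],"rot":[0,0,0],"hand":0.28}]'
python3 look.py 11
```

```text
clock: 11.2
tool_pos: [0.4493, 0.0778, 0.0115]
orientation: [-92.3, 89.4, 41.5]
force: [-0.0, 0.3, 0.4]
opening: 0.0245
tcp [0.4493 0.0778 0.0115] feeder [-61.3 -79.2] down [ 0.008  0.007 -1.   ] yaw -136.2 theta -39.2 [ 34.6  15.3 -41.8  -0.1 -32.3   9.3] F [-0.   0.3  0.4] 0.0245
```

View pics/wrist11.png

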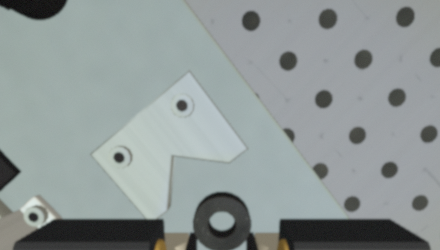

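```bash
python3 -m crank '[{"linear":[-0.018,-0.021,0],"rot":[0,0,0.98],"hand":0.28},{"linear":[-0.018,-0.021,0],"rot":[0,0,0.98],"hand":0.28},{"linear":[-0.014,-0.023,0],"rot":[0,0,0.98],"hand":0.28},{"linear":[-0.014,-0.023,0],"rot":[0,0,0.98],"hand":0.28},{"linear":[0,0,0],"rot":[0,0,0],"hand":0.28}]'
python3 look.py 12
```

```text
clock: 11.88
tool_pos: [0.4459, 0.073, 0.0116]
orientation: [-94.4, 89.4, 59.7]
force: [0.5, 0.3, -0.3]
opening: 0.0247
tcp [0.4459 0.073  0.0116] feeder [-64.1 -84.3] down [ 0.006  0.01  -1.   ] yaw -116.0 theta -19.1 [ 34.2  15.  -42.1  -0.5 -32.3  30.3] F [ 0.5  0.3 -0.3] 0.0247
```

View pics/wrist12.png

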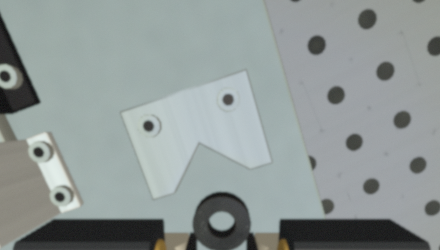

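```bash
python3 -m crank '[{"linear":[-0.01,-0.03,0],"rot":[0,0,0.96],"hand":0.28},{"linear":[-0.01,-0.03,0],"rot":[0,0,0.96],"hand":0.28},{"linear":[-0.006,-0.031,0],"rot":[0,0,0.96],"hand":0.28},{"linear":[-0.005,-0.031,0],"rot":[0,0,0.95],"hand":0.28},{"linear":[0,0,0],"rot":[0,0,0],"hand":0.28}]'
python3 look.py 13
```

```text
clock: 12.55
tool_pos: [0.4444, 0.0662, 0.0116]
orientation: [-95.2, 89.3, 77.8]
force: [0.1, 0.1, 0.8]
opening: 0.0246
tcp [0.4444 0.0662 0.0116] feeder [-64.7 -91.3] down [ 0.002  0.011 -1.   ] yaw -96.9 theta 0.0 [ 33.3  14.9 -42.1  -0.9 -32.5  50.5] F [0.1 0.1 0.8] 0.0246
```

View pics/wrist13.png

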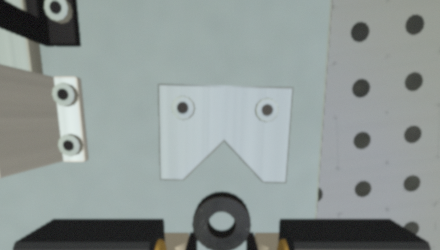

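```bash
python3 -m crank '[{"linear":[0.05,-0.007,0],"rot":[0,0,0],"hand":0.28},{"linear":[0.05,-0.007,0],"rot":[0,0,0],"hand":0.28},{"linear":[0.05,-0.007,0],"rot":[0,0,0],"hand":0.28},{"linear":[0.04,-0.005,0],"rot":[0,0,0],"hand":0.28},{"linear":[0,0,0],"rot":[0,0,0],"hand":0.28}]'
python3 look.py 14
```

```text
clock: 13.22
tool_pos: [0.4568, 0.0647, 0.0115]
orientation: [-94.4, 89.4, 78.4]
force: [0.4, -0.4, -0.1]
opening: 0.0242
tcp [0.4568 0.0647 0.0115] feeder [-52.3 -91.3] down [ 0.002  0.011 -1.   ] yaw -97.2 theta -0.3 [ 32.2  15.8 -40.6  -0.9 -33.1  51.3] F [ 0.4 -0.4 -0.1] 0.0242
```

View pics/wrist14.png

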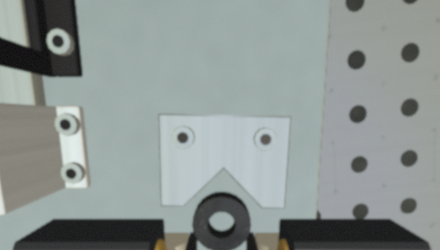

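```bash
python3 -m crank '[{"linear":[0.025,-0.003,0],"rot":[0,0,0],"hand":0.28},{"linear":[0.025,-0.003,0],"rot":[0,0,0],"hand":0.28}]'; python3 -m crank '[{"linear":[0.02,-0.002,0],"rot":[0,0,0],"hand":0.28}]'
```

```text
clock: 13.52
tool_pos: [0.4596, 0.0642, 0.0115]
orientation: [-93.3, 89.4, 79.4]
force: [-0.6, -0.7, -0.4]
opening: 0.0245
clock: 13.65
tool_pos: [0.4609, 0.0641, 0.0115]
orientation: [-93.7, 89.4, 79.1]
force: [0.9, -0.3, 0.7]
opening: 0.0248
```

```bash
python3 look.py 15
```

```text
tcp [0.4609 0.0641 0.0115] feeder [-48.1 -91.4] down [ 0.002  0.011 -1.   ] yaw -97.2 theta -0.3 [ 31.8  16.2 -40.1  -0.9 -33.3  51.7] F [ 0.9 -0.3  0.7] 0.0248
```

View pics/wrist15.png

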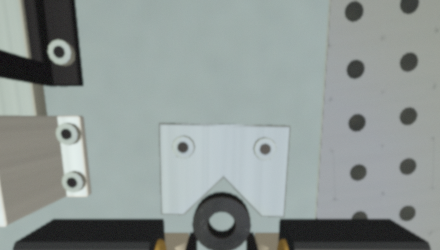

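```bash
python3 -m crank '[{"linear":[0.02,-0.002,0],"rot":[0,0,0],"hand":0.28}]'; python3 -m crank '[{"linear":[0.02,-0.002,0],"rot":[0,0,0],"hand":0.28}]';python3 -m crank '[{"linear":[0.02,-0.002,0],"rot":[0,0,0],"hand":0.28}]'
```

```text
clock: 13.82
tool_pos: [0.4622, 0.064, 0.0115]
orientation: [-93.3, 89.4, 79.5]
force: [-0.3, -0.2, -0.0]
opening: 0.0246
clock: 13.95
tool_pos: [0.4634, 0.0638, 0.0115]
orientation: [-93.1, 89.4, 79.7]
force: [-1.0, -0.4, -0.4]
opening: 0.0246
clock: 14.08
tool_pos: [0.4641, 0.0634, 0.0113]
orientation: [-87.7, 89.4, 85.1]
force: [-3.7, 0.5, 1.5]
opening: 0.0246
```

```bash
python3 -m crank '[{"linear":[0.015,-0.002,0],"rot":[0,0,0],"hand":0.28}]'; python3 -m crank '[{"linear":[0.01,0,0],"rot":[0,0,0],"hand":0.28}]'; python3 look.py 16
```

```text
clock: 14.2
tool_pos: [0.4643, 0.0631, 0.0112]
orientation: [-80.6, 89.4, 92.2]
force: [-4.7, 1.5, 2.4]
opening: 0.0245
clock: 14.32
tool_pos: [0.4645, 0.063, 0.0111]
orientation: [-76.1, 89.4, 96.6]
force: [-4.5, 2.6, 4.0]
opening: 0.0251
tcp [0.4645 0.063  0.0111] feeder [-44.5 -92. ] down [-0.001  0.01  -1.   ] yaw -97.2 theta -0.3 [ 31.4  16.6 -39.5  -0.9 -33.7  52.1] F [-4.5  2.6  4. ] 0.0251
```

View pics/wrist16.png

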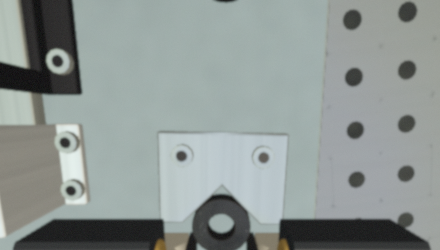

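```bash
python3 -m crank '[{"linear":[-0.04,0.005,0],"rot":[0,0,0],"hand":0.28},{"linear":[-0.1,0.012,0],"rot":[0,0,0],"hand":0.28},{"linear":[-0.3,0.036,0],"rot":[0,0,0],"hand":0.28},{"linear":[-0.2,0.03,0.2],"rot":[0,0,0],"hand":0.28},{"linear":[0,0,0.7],"rot":[0,0,0],"hand":0.28},{"linear":[0,0,0.7],"rot":[0,0,0],"hand":0.28},{"linear":[0,0,0],"rot":[0,0,0],"hand":0.28}]'; python3 - <<'E'
from st import *
from plant import eyes
o,R=st(); s=eyes.snapshot("wrist");cv2.imwrite("pics/wrist17.png",s["image"][:,:,::-1])
t=eyes.snapshot("top");cv2.imwrite("pics/top17.png",cv2.resize(t["image"][150:300,230:400,::-1],None,fx=3.5,fy=3.5))
t=eyes.snapshot("side");cv2.imwrite("pics/side17.png",cv2.resize(t["image"][170:310,260:440,::-1],None,fx=3.5,fy=3.5))
np.savez("pics/w17.npz",R=R,t=o['tool_pos'],**s)
E
```

```text
clock: 15.25
tool_pos: [0.4254, 0.0686, 0.11]
orientation: [-96.8, 89.4, 76.0]
force: [-0.3, 0.2, -1.3]
opening: 0.0241
tcp [0.4254 0.0686 0.11  ] feeder [-84.  -91.2] down [ 0.003  0.011 -1.   ] yaw -97.2 theta -0.3 [ 35.2   3.8 -38.1  -0.6 -47.6  48. ] F [-0.3  0.2 -1.3] 0.0241
```

View pics/wrist17.png

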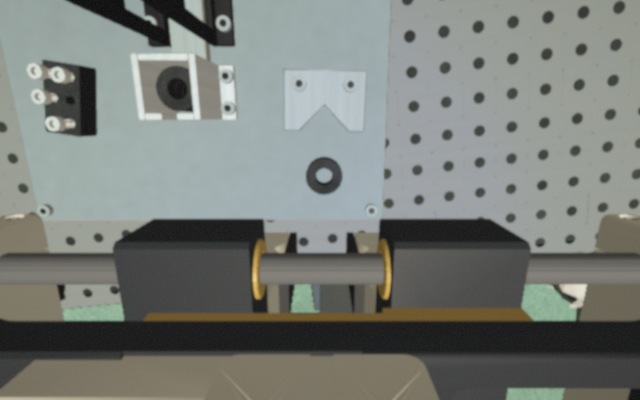

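View pics/top17.png

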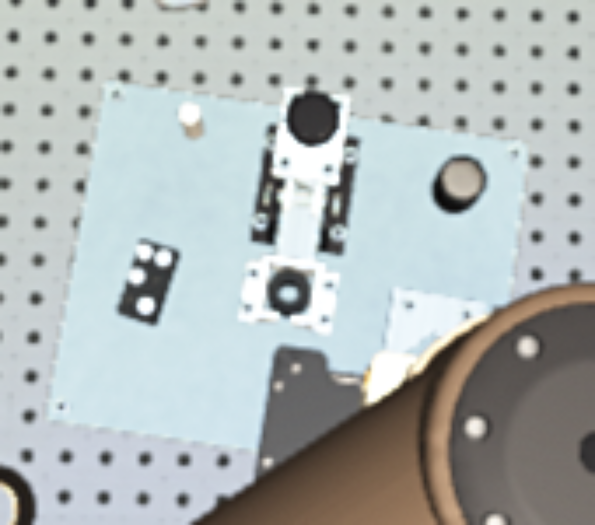

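View pics/side17.png

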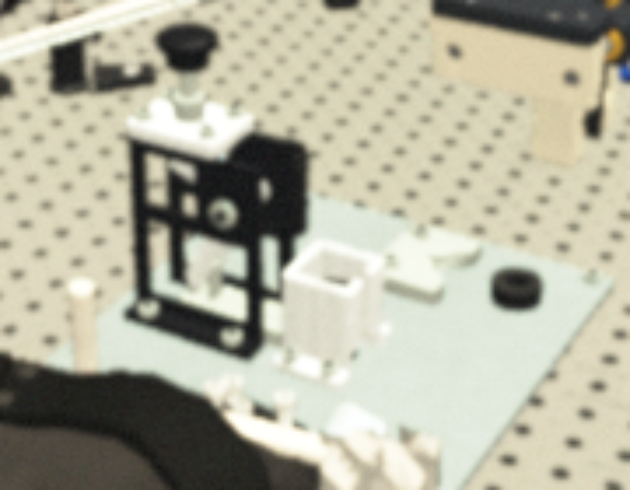

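```bash
cat > meas.py <<'E'
from st import *
from plant import eyes
import sys
o,R=st(); s=eyes.snapshot("wrist")
cv2.imwrite(f"pics/m{sys.argv[1]}.png",cv2.resize(s["image"][40:240,180:460,::-1],None,fx=2.8,fy=2.8,interpolation=cv2.INTER_CUBIC))
W=np.eye(4);W[:3,:3]=R;W[:3,3]=o['tool_pos'];W=W@s["hand_eye"];K=s["K"]
def cast(u,v,z):
    d=W[:3,:3]@np.array([(u-K[0,2])/K[0,0],-(v-K[1,2])/K[1,1],-1]);oo=W[:3,3];return (w2f(oo+d*(z-oo[2])/d[2])*1000).round(1)
g=cv2.cvtColor(s["image"],cv2.COLOR_RGB2GRAY);m=(g<95).astype(np.uint8);m[217:]=0
for c in cv2.findContours(m,cv2.RETR_EXTERNAL,cv2.CHAIN_APPROX_NONE)[0]:
    A=cv2.contourArea(c)
    if A<300: continue
    e=cv2.fitEllipse(c)
    if A<.85*np.pi*e[1][0]*e[1][1]/4: continue
    print("ell",np.round(e[0],1),np.round(e[1],1),"top",cast(*e[0],.020),"mid",cast(*e[0],.014))
E
python3 meas.py 1
```

```text
tcp [0.4231 0.0673 0.1066] feeder [-86.  -92.7] down [-0.003  0.007 -1.   ] yaw -97.2 theta -0.3 [ 35.2   4.1 -38.3  -0.6 -47.5  48. ] F [ 0.1  0.2 -0.4] 0.0245
ell [320.9 172.6] [34.3 35.7] top [-60.7 -92. ] mid [-61.7 -92. ]
ell [168.2  84. ] [34.6 49.6] top [ 2. 14.] mid [ 2.6 16.6]
```

View pics/m1.png

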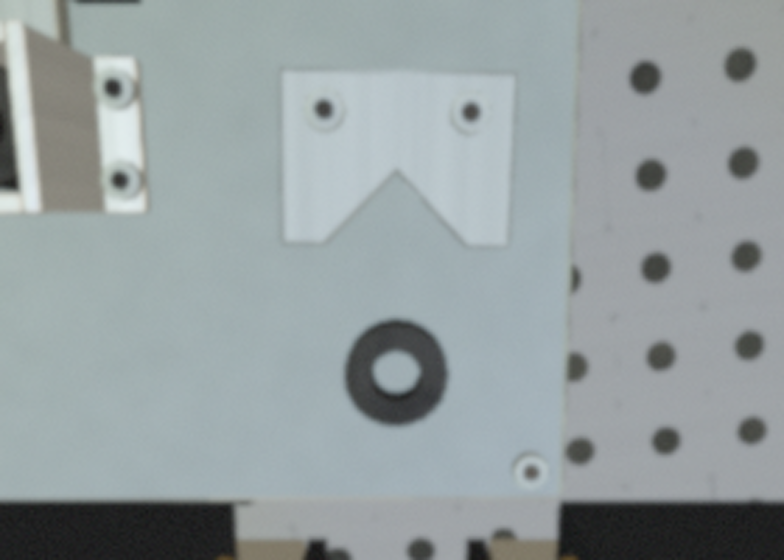

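```bash
python3 -m crank '[{"linear":[-0.09,0.02,0],"rot":[0,0,0],"hand":0.1},{"linear":[0,0,0],"rot":[0,0,0],"hand":0.1},{"linear":[0,0,-0.6],"rot":[0,0,0],"hand":0.1},{"linear":[0,0,-0.5],"rot":[0,0,0],"hand":0.1},{"linear":[0,0,-0.2],"rot":[0,0,0],"hand":0.1},{"linear":[0,0,0],"rot":[0,0,0],"hand":0.1}]'; python3 meas.py 2
```

```text
clock: 16.2
tool_pos: [0.4159, 0.0677, 0.0235]
orientation: [-16.6, 89.5, 156.2]
force: [0.1, -0.0, 0.0]
opening: 0.0085
tcp [0.4159 0.0677 0.0235] feeder [-93.3 -93.2] down [-0.008  0.004 -1.   ] yaw -97.2 theta -0.3 [ 35.9  11.7 -44.4  -0.8 -34.2  47.6] F [ 0.1 -0.   0. ] 0.0085
ell [318.6 185.8] [53.  54.9] top [-60.6 -92.1] mid [-61.9 -92. ]
ell [59.4 42.6] [47.7 85.6] top [ 4.8 22.5] mid [ 6.  26.9]
```

View pics/m2.png

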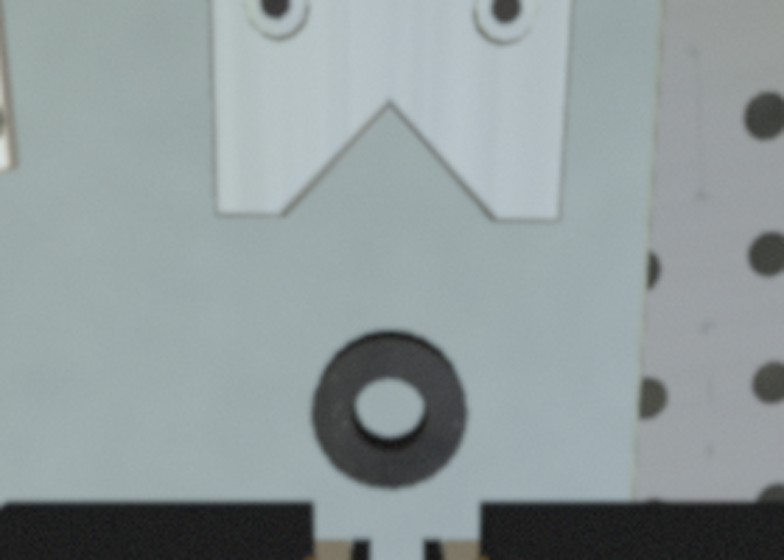

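```bash
python3 -m crank '[{"linear":[0,0.018,-0.13],"rot":[0,0,0],"hand":0.1},{"linear":[0,0,-0.065],"rot":[0,0,0],"hand":0.1},{"linear":[0.08,-0.01,0],"rot":[0,0,0],"hand":0.1},{"linear":[0.08,-0.01,0],"rot":[0,0,0],"hand":0.1},{"linear":[0.08,-0.01,0],"rot":[0,0,0],"hand":0.1},{"linear":[0.08,-0.01,0],"rot":[0,0,0],"hand":0.1},{"linear":[0.08,-0.01,0],"rot":[0,0,0],"hand":0.1},{"linear":[0,0,0],"rot":[0,0,0],"hand":0.1}]'; python3 meas.py 3
```

```text
clock: 17.25
tool_pos: [0.4435, 0.0666, 0.0132]
orientation: [-47.5, 89.6, 125.3]
force: [0.0, -0.6, -0.0]
opening: 0.0088
tcp [0.4435 0.0666 0.0132] feeder [-65.7 -90.9] down [-0.004  0.006 -1.   ] yaw -97.2 theta -0.3 [ 33.5  14.9 -41.8  -0.8 -33.3  50. ] F [ 0.  -0.6 -0. ] 0.0088
ell [ 59.5 117.1] [46.4 82.6] top [ 0.4 23.9] mid [ 0.4 28.5]
```

View pics/m3.png

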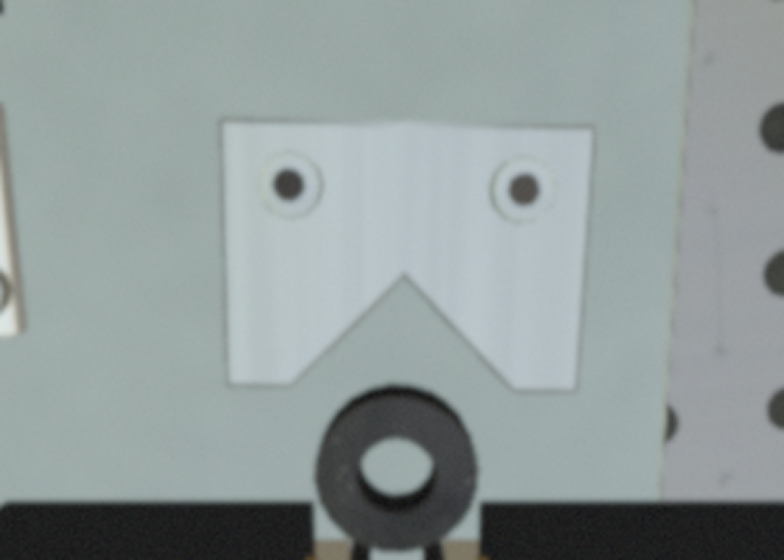

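```bash
python3 -m crank '[{"linear":[0.06,-0.015,-0.02],"rot":[0,0,0],"hand":0.1},{"linear":[0.06,-0.015,0],"rot":[0,0,0],"hand":0.1},{"linear":[0.04,-0.007,0],"rot":[0,0,0],"hand":0.1},{"linear":[0.02,-0.003,0],"rot":[0,0,0],"hand":0.1}]'; python3 -m crank '[{"linear":[0.02,-0.003,0],"rot":[0,0,0],"hand":0.1}]'; python3 -m crank '[{"linear":[0.02,-0.003,0],"rot":[0,0,0],"hand":0.1}]'
```

```text
clock: 17.8
tool_pos: [0.4543, 0.064, 0.0119]
orientation: [-42.8, 89.6, 130.0]
force: [-0.1, 0.4, 1.0]
opening: 0.009
clock: 17.92
tool_pos: [0.4556, 0.0637, 0.0119]
orientation: [-42.1, 89.6, 130.7]
force: [-0.7, -0.2, 0.3]
opening: 0.0083
clock: 18.05
tool_pos: [0.4566, 0.0635, 0.0118]
orientation: [-39.2, 89.5, 133.6]
force: [-2.9, 1.6, 2.1]
opening: 0.0088
```

```bash
python3 -m crank '[{"linear":[0.02,-0.003,0],"rot":[0,0,0],"hand":0.1}]'; python3 -m crank '[{"linear":[0.015,-0.002,0],"rot":[0,0,0],"hand":0.1}]';python3 -m crank '[{"linear":[0.015,-0.002,0],"rot":[0,0,0],"hand":0.1}]'; python3 meas.py 4
```

```text
clock: 18.18
tool_pos: [0.4568, 0.0632, 0.0117]
orientation: [-30.9, 89.5, 141.9]
force: [-8.5, 6.3, 6.0]
opening: 0.009
clock: 18.3
tool_pos: [0.4568, 0.0631, 0.0116]
orientation: [-26.1, 89.4, 146.6]
force: [-6.9, 5.2, 6.4]
opening: 0.0088
clock: 18.42
tool_pos: [0.4568, 0.0632, 0.0117]
orientation: [-22.8, 89.3, 149.9]
force: [-6.4, 5.7, 5.8]
opening: 0.009
tcp [0.4568 0.0632 0.0117] feeder [-52.1 -92.8] down [-0.01   0.006 -1.   ] yaw -97.3 theta -0.3 [ 31.9  16.2 -40.   -1.  -34.2  51.7] F [-6.4  5.7  5.8] 0.009
ell [ 57.2 154.5] [44.5 79.6] top [-2.1 24.8] mid [-2.8 29.6]
```

View pics/m4.png

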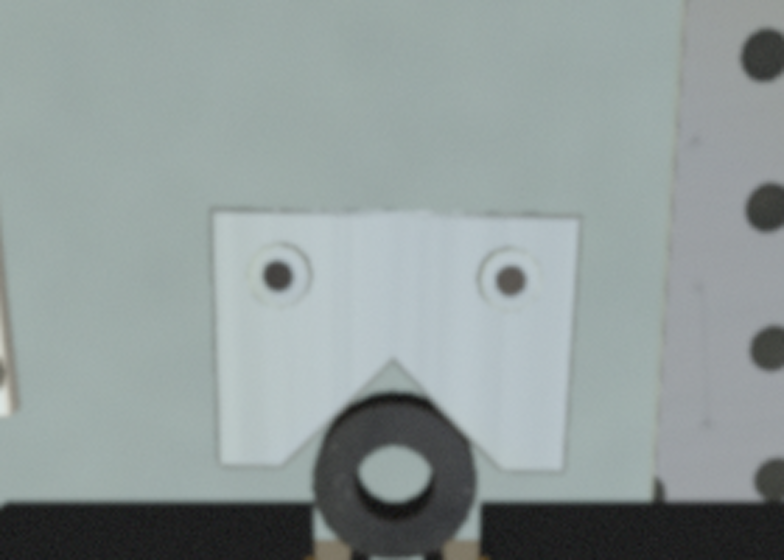

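```bash
python3 -m crank '[{"linear":[-0.04,0,0],"rot":[0,0,0],"hand":0.1},{"linear":[-0.1,0.012,0],"rot":[0,0,0],"hand":0.1},{"linear":[-0.2,0.025,0],"rot":[0,0,0],"hand":0.1},{"linear":[0,0,0],"rot":[0,0,0],"hand":0.1}]'; python3 meas.py 5
```

```text
clock: 18.98
tool_pos: [0.4352, 0.0655, 0.0117]
orientation: [-25.2, 89.4, 147.6]
force: [0.0, -0.5, 0.9]
opening: 0.0084
tcp [0.4352 0.0655 0.0117] feeder [-73.8 -93.1] down [-0.009  0.006 -1.   ] yaw -97.2 theta -0.3 [ 33.8  14.5 -42.6  -1.1 -33.1  49.8] F [ 0.  -0.5  0.9] 0.0084
ell [319.5 165.3] [58.6 59.8] top [-29.2 -92.5] mid [-30.1 -92.5]
ell [44.2 94.4] [46.6 87.3] top [ 1.8 24.8] mid [ 2.1 29.6]
```

View pics/m5.png

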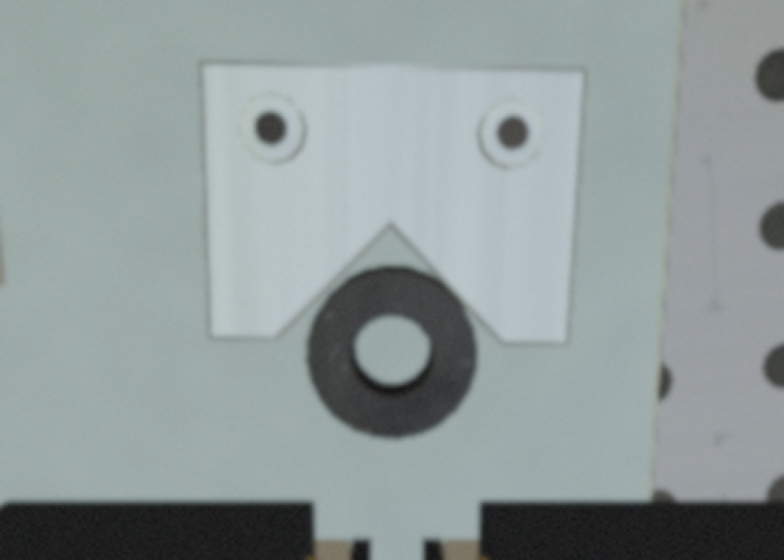

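```bash
python3 -m crank '[{"linear":[0,0,0.3],"rot":[0,0,0],"hand":0.1},{"linear":[-0.1,0,0.3],"rot":[0,0,0],"hand":0.1},{"linear":[0,0,0],"rot":[0,0,0],"hand":0.1}]'; python3 - <<'E'
from plant import eyes
import cv2
s=eyes.snapshot("wrist");cv2.imwrite("pics/z6.png",cv2.resize(s["image"][90:200,260:380,::-1],None,fx=5,fy=5,interpolation=cv2.INTER_CUBIC))
E
python3 meas.py 6
```

```text
clock: 19.4
tool_pos: [0.4302, 0.0661, 0.0487]
orientation: [-28.0, 89.4, 144.8]
force: [-0.4, -0.5, -0.5]
opening: 0.0086
tcp [0.4301 0.0659 0.0482] feeder [-78.9 -93.3] down [-0.009  0.005 -1.   ] yaw -97.2 theta -0.3 [ 34.3  10.3 -41.2  -0.9 -38.8  49.2] F [ 0.3 -0.3 -0.2] 0.0084
ell [319.7 146.7] [47.3 48.2] top [-29.5 -92.5] mid [-30.1 -92.5]
ell [108.4  87.4] [42.7 67.7] top [ 2.  19.1] mid [ 2.5 22.8]
```

View pics/z6.png

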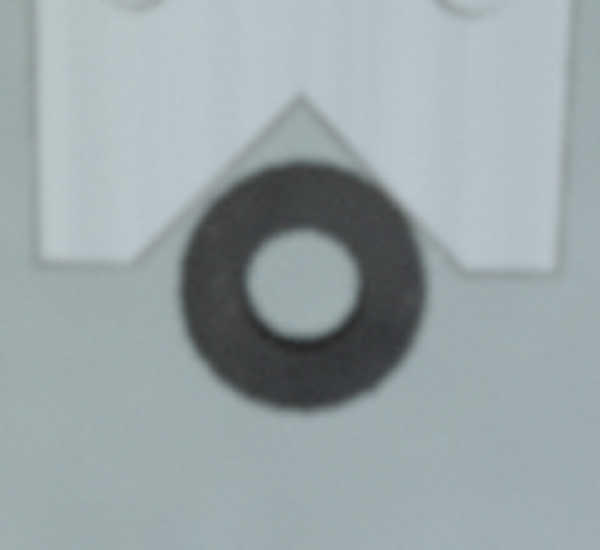

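```bash
python3 -m crank '[{"linear":[0,0.03,-0.35],"rot":[0,0,0],"hand":0.1},{"linear":[0,0,-0.24],"rot":[0,0,0],"hand":0.1},{"linear":[0.1,-0.012,0],"rot":[0,0,0],"hand":0.1},{"linear":[0.1,-0.012,0],"rot":[0,0,0],"hand":0.1},{"linear":[0.1,-0.012,0],"rot":[0,0,0],"hand":0.1},{"linear":[0.05,-0.006,0],"rot":[0,0,0],"hand":0.1},{"linear":[0,0,0],"rot":[0,0,0],"hand":0.1}]'; python3 meas.py 7
```

```text
clock: 20.38
tool_pos: [0.4535, 0.0649, 0.0108]
orientation: [-18.1, 89.4, 154.7]
force: [1.0, 0.1, 0.0]
opening: 0.0083
tcp [0.4535 0.0649 0.0108] feeder [-55.5 -91.5] down [-0.01   0.005 -1.   ] yaw -97.2 theta -0.3 [ 32.4  16.  -40.4  -0.9 -33.9  51.2] F [1.  0.1 0. ] 0.0083
ell [323.1 197.5] [45.2 60.3] top [-25.6 -92.5] mid [-27.1 -92.5]
ell [ 57.2 145.5] [45.7 81.7] top [-1.5 24.5] mid [-2.1 29.3]
```

```bash
python3 -m crank '[{"linear":[0.03,-0.003,0],"rot":[0,0,0],"hand":0.1}]'; python3 -m crank '[{"linear":[0.02,-0.002,0],"rot":[0,0,0],"hand":0.1}]';python3 -m crank '[{"linear":[0.02,0.005,0],"rot":[0,0,0],"hand":0.1}]';python3 -m crank '[{"linear":[0.02,0.005,0],"rot":[0,0,0],"hand":0.1}]'
```

```text
clock: 20.55
tool_pos: [0.4551, 0.0646, 0.0109]
orientation: [-18.4, 89.4, 154.4]
force: [-0.7, 0.2, -0.2]
opening: 0.0088
clock: 20.68
tool_pos: [0.4562, 0.0645, 0.011]
orientation: [-18.5, 89.4, 154.3]
force: [-1.4, 0.7, 0.8]
opening: 0.0091
clock: 20.8
tool_pos: [0.4565, 0.0645, 0.0108]
orientation: [-12.8, 89.3, 160.0]
force: [-5.2, 0.9, 3.1]
opening: 0.0085
clock: 20.92
tool_pos: [0.4566, 0.0644, 0.0106]
orientation: [-7.5, 89.2, 165.3]
force: [-6.1, 1.8, 4.6]
opening: 0.0087
```

```bash
python3 -m crank '[{"linear":[0.02,0.015,0],"rot":[0,0,0],"hand":0.1}]';python3 -m crank '[{"linear":[0.025,0.015,0],"rot":[0,0,0],"hand":0.1}]'; python3 -m crank '[{"linear":[0.025,0.015,0],"rot":[0,0,0],"hand":0.1}]'; python3 meas.py 8;python3 - <<'E'
from plant import eyes
import cv2
s=eyes.snapshot("wrist");cv2.imwrite("pics/z8.png",cv2.resize(s["image"][130:240,260:380,::-1],None,fx=5,fy=5,interpolation=cv2.INTER_CUBIC))
E
```

```text
clock: 21.05
tool_pos: [0.4565, 0.0646, 0.0104]
orientation: [-1.2, 89.1, 171.5]
force: [-5.6, -0.9, 3.0]
opening: 0.0087
clock: 21.18
tool_pos: [0.4567, 0.0648, 0.0102]
orientation: [3.6, 89.0, 176.3]
force: [-5.5, 0.1, 3.4]
opening: 0.0089
clock: 21.3
tool_pos: [0.4568, 0.0649, 0.01]
orientation: [7.7, 88.8, -179.6]
force: [-6.1, -1.7, 4.6]
opening: 0.0089
tcp [0.4568 0.0649 0.01  ] feeder [-52.3 -91.1] down [-0.021 -0.    -1.   ] yaw -97.3 theta -0.4 [ 32.1  16.7 -39.4  -1.1 -34.9  51.5] F [-6.1 -1.7  4.6] 0.0089
ell [ 56.6 156. ] [46.2 81.4] top [-2.4 24.5] mid [-3.1 29.3]
```

View pics/z8.png

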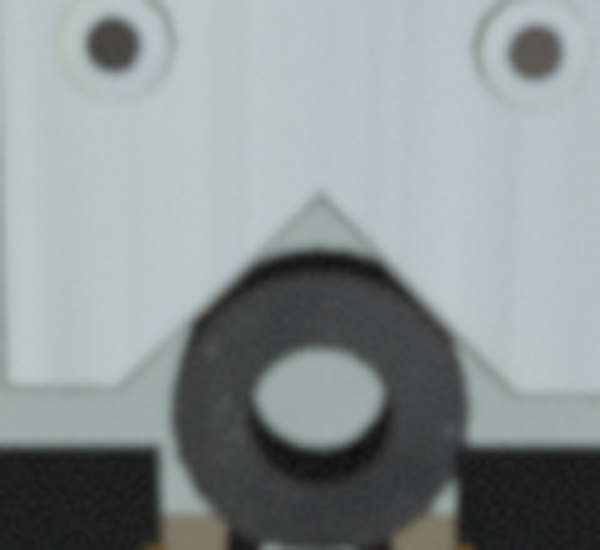

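```bash
python3 -m crank '[{"linear":[-0.04,0.005,0],"rot":[0,0,0],"hand":0.1},{"linear":[-0.1,0.012,0],"rot":[0,0,0],"hand":0.1},{"linear":[-0.2,0.025,0],"rot":[0,0,0],"hand":0.1},{"linear":[0,0,0],"rot":[0,0,0],"hand":0.1},{"linear":[-0.1,0.01,0.3],"rot":[0,0.2,0],"hand":0.1},{"linear":[0,0,0.3],"rot":[0,0,0],"hand":0.1},{"linear":[0,0,0],"rot":[0,0,0],"hand":0.1}]'; python3 - <<'E'
from plant import eyes
import cv2
s=eyes.snapshot("wrist");cv2.imwrite("pics/z9.png",cv2.resize(s["image"][90:200,260:380,::-1],None,fx=5,fy=5,interpolation=cv2.INTER_CUBIC))
E
python3 meas.py 9
```

```text
clock: 22.28
tool_pos: [0.4303, 0.0694, 0.0473]
orientation: [5.3, 88.0, 178.2]
force: [-0.2, -0.1, 0.1]
opening: 0.0089
tcp [0.4298 0.0692 0.0466] feeder [-79.6 -90.1] down [-0.036  0.001 -0.999] yaw -97.2 theta -0.3 [ 34.1  11.4 -39.6  -1.8 -40.7  50.1] F [ 0.6 -0.4 -0. ] 0.0089
ell [324.3 143.7] [48.3 49.5] top [-28.9 -92. ] mid [-29.6 -92.1]
ell [109.3  84.8] [44.7 70.2] top [ 1.6 18.6] mid [ 2.  22.2]
```

View pics/z9.png

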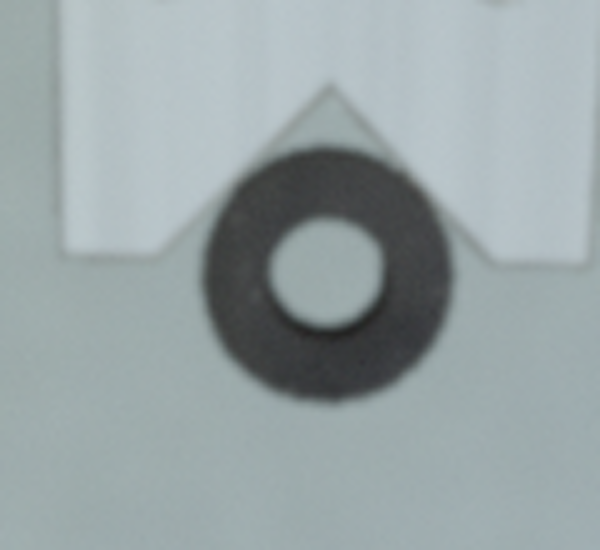

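```bash
python3 - <<'E'
from st import *
from plant import eyes
o,R=st(); s=eyes.snapshot("wrist")
W=np.eye(4);W[:3,:3]=R;W[:3,3]=o['tool_pos'];W=W@s["hand_eye"];K=s["K"]
def cast(u,v,z):
    d=W[:3,:3]@np.array([(u-K[0,2])/K[0,0],-(v-K[1,2])/K[1,1],-1]);oo=W[:3,3];return w2f(oo+d*(z-oo[2])/d[2])*1000
im=s["image"].astype(float);g=im[...,0]
g=cv2.GaussianBlur(g,(3,3),.6)
y0,x0=100,260
# edges of notch: rows 108..124 (bright->dark on the left edge moving right)
L=[];Rr=[]
for v in range(110,122):
    row=g[v,275:375]; ax=int(round((331/5)+260))-275
    d=np.diff(row)
    i=np.argmin(d[:ax+1]) ; j=ax+np.argmax(d[ax:])
    def sub(d,i):
        a,b,c=d[i-1],d[i],d[i+1]; return i+.5+.5*(a-c)/(a-2*b+c)
    L.append((275+sub(d,i),v));Rr.append((275+sub(d,j),v))
print(np.round(L,1).tolist(),np.round(Rr,1).tolist())
m=(g<110).astype(np.uint8);c=[c for c in cv2.findContours(m,cv2.RETR_EXTERNAL,cv2.CHAIN_APPROX_NONE)[0] if 1200<cv2.contourArea(c)<3000 and abs(cv2.minEnclosingCircle(c)[0][0]-324)<10][0]
P=np.array([cast(x,y,.02) for x,y in c[:,0].astype(float)]);
A=np.c_[2*P,np.ones(len(P))];q=np.linalg.lstsq(A,(P**2).sum(1),rcond=None)[0];r=np.sqrt(q[2]+q[0]**2+q[1]**2);print("disc",q[:2],r)
for n,E in(("L",L),("R",Rr)):
    Q=np.array([cast(x,y,.018) for x,y in E],np.float32)
    vx,vy,px,py=cv2.fitLine(Q,cv2.DIST_HUBER,0,.01,.01).ravel()
    print(n,"angle",np.degrees(np.arctan2(vy,vx)),"dist",abs((q[0]-px)*vy-(q[1]-py)*vx))
E
```

```text
tcp [0.4294 0.0689 0.0461] feeder [-80.  -90.4] down [-0.037  0.    -0.999] yaw -97.2 theta -0.3 [ 34.1  11.4 -39.6  -1.8 -40.7  50.1] F [ 0.9  0.4 -1.3] 0.0087
[[318.2, 110.0], [317.0, 111.0], [316.1, 112.0], [314.8, 113.0], [314.2, 114.0], [313.1, 115.0], [312.3, 116.0], [311.0, 117.0], [316.2, 118.0], [309.6, 119.0], [309.4, 120.0], [308.9, 121.0]] [[330.0, 110.0], [331.1, 111.0], [332.0, 112.0], [333.1, 113.0], [333.6, 114.0], [334.2, 115.0], [335.5, 116.0], [336.5, 117.0], [337.3, 118.0], [337.9, 119.0], [338.4, 120.0], [338.8, 121.0]]
disc [-29.23837991 -92.07593409] 13.48863182947833
L angle -42.293213 dist 14.057442195567237
R angle 41.576588 dist 14.214456833671905
```

```bash
python3 -m crank '[{"linear":[0,0,0.8],"rot":[0,0,0],"hand":0.1},{"linear":[0,0,0.8],"rot":[0,0,0],"hand":0.1},{"linear":[0.1,-0.8,0.5],"rot":[0,0,0],"hand":0.1},{"linear":[0.1,-0.8,0],"rot":[0,0,0],"hand":0.1},{"linear":[0,-0.8,0],"rot":[0,0,0],"hand":0.1},{"linear":[0,-0.8,0],"rot":[0,0,0],"hand":0.1},{"linear":[0,-0.8,0],"rot":[0,0,0],"hand":0.1},{"linear":[0,-0.5,0],"rot":[0,0,0],"hand":0.1},{"linear":[0,0,0],"rot":[0,0,0],"hand":0.1}]'; python3 - <<'E'
from st import *
from plant import eyes
t=eyes.snapshot("top");a=cv2.resize(t["image"][160:300,230:400,::-1],None,fx=4.2,fy=4.2,interpolation=cv2.INTER_CUBIC);cv2.imwrite("pics/topf.png",a)
t=eyes.snapshot("side");cv2.imwrite("pics/sidef.png",cv2.resize(t["image"][170:310,260:440,::-1],None,fx=4,fy=4,interpolation=cv2.INTER_CUBIC))
b=cv2.imread("pics/top0.png").astype(int);
d=np.abs(b-cv2.imread("pics/top0.png")) 
E
```

```text
clock: 23.55
tool_pos: [0.4386, -0.2099, 0.1693]
orientation: [12.4, 87.3, -174.7]
force: [0.2, 0.6, 0.9]
opening: 0.0088
```

View pics/topf.png

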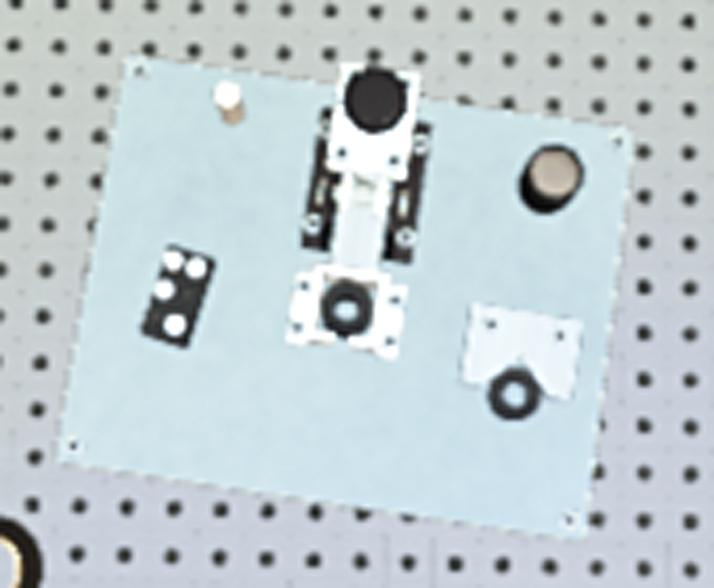

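View pics/sidef.png

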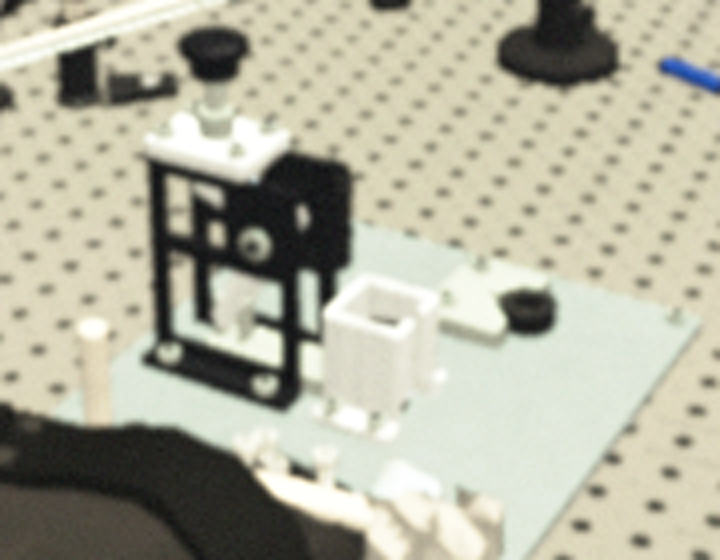

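The top view shows the collar in the notch at about (513, 393) in the crop. The plunger is up, and the post, tube and screw block look unmoved. The side view shows the collar flat on the plate. Handing in.

```bash
python3 -c "
from plant import ticket
print(ticket.close_job())"
```

```text
the job is handed in; nothing more can be done
None
```

The collar is dispensed and seated in the V-stop, and I handed the job in at about 23.6 s with the robot clear of everything.

- **Dispensing:** I pressed the plunger once to its stop (fingertips at z = 0.140 m, 53 N wrist force). It came back up, and one collar was out at the front.
- **Sliding:** I pushed the collar sideways over the plate with slightly open fingertips and into the notch.
- **First try failed:** At a 24 mm finger gap the collar stuck between the fingers, and backing off dragged it about 31 mm out of the notch. The last row of that back-off also rose slightly, so I can't rule out that the collar lifted a little for a moment.
- **Second try:** With a 9 mm gap the collar went back in, but about 0.5 mm to one side, with a small gap at one face. I pushed once more, slightly towards the other side.
- **Seating check:** Before I moved the arm away, the wrist camera put the collar's centre 14.06 and 14.21 mm from the two faces. The collar's radius is 14 mm, so it touches both within measuring error. That fit was rough: the faces came out at about 42° rather than 45°.
- **Final pictures:** The collar is flat in the notch and the plunger is up. The remaining collars still show in the magazine. The screw block, post and tube look unmoved; I judged that by eye only.

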